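# Release the forming die and tray the brackets

## Robot

A 7-joint arm with a two-finger parallel gripper is mounted at the origin on the work surface. World frame = base frame: x ahead of the robot, y to its left, z up, the work surface at z = 0. Lengths are in mm, angles in rad, forces in N, time in s.
With the tool pointing down it reaches from about 400 to 850 mm from the base axis. Payload 4.4 kg.
Tool frame: the origin (TCP) lies on the centre line of the jaws, within the pads' length; the fingertips stand 11 mm ahead of it and the grasp point (between the pads) lies 8 mm behind it; z points along the fingers, y is the line along which they close (so a half turn about z gives the same grasp; the last joint's range is limited). The gripper opens to 94 mm and grips with 3 to 60 N. Pads are 16 mm wide; open, the fingers measure 119 mm over their backs; the gripper's body (75 mm by 177 mm) begins 78 mm behind the grasp point.
Start: joints at [-0.066, 0.628, 0.038, 1.517, -0.027, 0.996, -0.02], TCP at [650.014, 0.028, 216.478] pointing down, gripper open.
Joint ranges: [-3.06, 3.06], [-0.37, 2.12], [-1.25, 1.32], [0.18, 2.47], [-1.1, 4.24], [0.23, 1.98], [-2.94, 2.94]. Speed limits (rad/s): [2.57, 2.57, 3.14, 3.14, 3.14, 3.14, 3.14].

## Interface

Orientations are given as a unit quaternion [w, x, y, z].
In Python, from workcell import manip gives the robot as it stands.
- The arm moves only by the tool apply_moves, never from a script. Its argument "deltas" is a list of rows, each a list of 6 numbers: the shift along the tool's x, y, z in m, then the turn, a rotation vector about the tool's x, y, z in degrees. A call has 1 to 5 rows; each row is the pose to reach, as a shift and turn from the pose commanded when the call began, along the tool's axes at that moment; what a row does not reach only later rows make up. A row lasts 1/8 s, in which the tool goes at most 62.5 mm and 10.7 degrees, less where a joint would pass 70% of its speed; a pose out of reach is approached as far as the arm can. A call with a gripper value outside its range is refused whole. "fingers" is the closure, from -1 (fully open) to 1 (shut), so that 0 is half open, set as the call begins (left out, the last holds). The fingers move at their own pace and stop on an object; "force" is the grip in N (left out, the last holds). Time passes only in rows, so rows that repeat a pose let the fingers close. It gives the time, the measured TCP pose, the force, the opening and the grip force at its end, in the units of the state.
- manip.observe(): the state, without advancing time (a new reading comes with each control period).
- manip.camera(name): name is "scene" or "side" or "wrist"; returns a dict with "image" (400x640x3 uint8, red, green, blue), "fx", "fy", "cx", "cy" (pixels), "extrinsics" (4x4, takes a point from world to camera coordinates). Camera axes: x right, y down, z forward; pixel columns grow to the right and rows downward; lengths in mm; the calibration is good to about 2 mm. A picture is of the moment at which its call begins. There is no depth.
- manip.sign_off(): hands the job in; it is judged then, once.
The state is a dict: "clock": time; "joints": joint angles; "qvel": joint speeds; "effort": joint torques, N m; "tcp_pos": TCP position; "ee_rot": TCP orientation; "wrist_force": force on the tool from outside, world axes, zero at the start; "wrist_torque": the same for the moment, N m; "grip_width": finger opening in mm; "gripper_force": force on a finger pad.
Only numpy, scipy, OpenCV 4.12 (cv2) and the standard library are available. Lean on these libraries where they do the work, as an engineer would, in place of code of your own. Each camera call takes 0.05 s, during which the arm holds its last target. There are 200 camera calls.

## Task

Use the hook bar to draw the far parts tray in until its near wall is about level with the middle of the forming die, then lay the hook bar back on the black rubber mat. Pull the hex key out of the die's cam screw, flip it so that its short arm goes into the screw and its long arm is the lever, and press the long arm down until the keeper bar has drawn clear of the brackets; then take the key out and lay it on the mat too. Finally lift every bracket out of the die and set it gently (no dropping) inside the tray, leaving the mug, can and hammer alone.

Things in the scene. Friction and masses are not known exactly. Their poses are not given: they have to be found in the camera images.
- die: forming die, a fixed steel block 150 (x) x 200 (y) x 168 mm high; origin at the centre of its underside. Three open pockets in its top, 10 mm deep, centred at x = +12 and y = -62, 0, +62 mm in its frame, each holds one bracket (leg on the far, +x, side) or is empty. The cam screw's head stands 50 mm out of its left (+y) face
- cam (a joint): turn of the cam screw (rad) about the die's y axis. 0 to 0.04 at the start = clamped; grows when a lever in the screw that points to the die's -x (towards the robot) is pressed DOWN; stops at 0.75. The keeper draws back 55 mm per rad; turn it past 0.35 rad to be clear of the brackets. Very stiff: 1 N m; stays where it is left
- cam_socket (a point): centre of the mouth of the cam screw's hexagon socket (20.3 mm across flats, 47 mm deep behind this point, a flared lip 8 mm long in front), at x = -40, y = +150, z = 142 mm in the die's frame, opening to the die's +y; head 40 mm wide, greased. It turns with cam: at cam = 0 the key fits with its L level; the loose fit gives about 10 degrees of play either way: after levering, ease the lever back through it before drawing the key out, or it binds
- key_mid (a point): big L-shaped hex key of black steel, 19 mm across flats, 0.6 kg. Axes: x along the long arm to its end, y along the short arm to its end, z normal to the L. This point lies on the long arm's axis, 90 mm from the corner (where the arms' axes cross); the long arm ends 180 mm from the corner, the short arm 95 mm. Two flats of the bar are square to the plane of the L: grip on these
- key_short_tip (a point): centre of the end face of the key's short arm, 95 mm from the corner; same axes as key_mid. The last 6 mm of each arm is turned down to 16 mm across flats as a lead-in
- hook_grip (a point): centre of the wooden handle of the hook bar (handle 110 x 32 x 40 mm high, 0.3 kg in all), which stands on the underside of its handle, 20 mm below this point. Axis x points along the bar to the hook, z up
- hook_tip (a point): lower end of the hook's prong, 150 mm ahead of hook_grip along x and 15 mm below it; the prong is a 10 mm round bar that stands up 63 mm from here to a level 10 mm rod; the rod's underside is 43 mm above hook_grip
- mat: black rubber mat 260 (x) x 240 (y) mm, 1 mm thin, on the bench; origin at its centre. The hook bar starts on it
- bracket0_leg (a point): aluminium angle bracket, 0.15 kg: foot 70 (x) x 38 (y) x 8 mm thick lying flat, upright leg 8 mm thick, 38 mm wide, rising to 62 mm above the underside at the foot's +x end. The point lies in the middle of the leg's thickness and width, 44 mm above the underside and 31 mm ahead (+x) of the foot's centre. None at the start if absent
- bracket1_leg (a point): the same kind of bracket as bracket0
- bracket2_leg (a point): the same kind of bracket as bracket0
- mug: white mug, 76 mm wide, 90 mm high: leave alone
- can: can, 64 mm wide, 170 mm high: leave alone
- hammer: hammer lying on the bench, along its x axis: leave alone
- keeper_mid (a point): middle of the top of the grey keeper bar (34 x 190 x 10 mm, along the die's y, its underside 1.5 mm above the die's top), which traps the near ends of the brackets; starts at x = -26 mm in the die's frame and slides to the die's -x as the cam screw turns
- key_corner (a point): the key's corner, where the axes of its arms cross; same axes. At the start the long arm sits 45 mm deep in the socket with this corner out to the die's +y, the bar sagging a few degrees, the L level, the short arm pointing to the die's +x
- tray_rim (a point): parts tray of blue sheet steel, 160 (x) x 240 (y) x 50 mm high outside, open top, walls and floor 5 mm, 0.5 kg. This point is the middle of the top of its near long wall (outer face), 50 mm above its underside, 80 mm from the tray's centre; axis x points from here across the tray. It starts far out, this wall to the robot; drawn in means x under 0.62 m here
Not all that is in view belongs to the job. Leave any pink or red look-alike of the part that bears bracket1_leg alone.

How it is judged (in metres and radians):
On the way, in this order (a step that is already met when the one before it is completed fails the run):
1. the tray has been drawn in (middle of its near rim nearer than x = 0.62) with the hook's prong inside it (world x of tray_rim below 0.62 m and z of hook_tip in the frame of tray_rim below -0.005 m and x of hook_tip in the frame of tray_rim above 0 m and y of hook_tip in the frame of tray_rim between -0.12 and 0.12 m), for 0.1 s.
2. the cam screw is turned past 0.35 rad with the key's short arm in its socket (value of joint cam above 0.35 rad and y of key_short_tip in the frame of cam_socket below -0.015 m and distance between key_short_tip and cam_socket below 0.055 m), for 0.1 s.
At the end, for the whole second after the job is handed in: every bracket is inside the tray, at rest; the middle of the tray's near rim is nearer than x = 0.66; the cam screw stands past 0.35 rad; the key (its key_mid point) and the hook bar (its hook_grip point) lie at rest on the bench with these points over the mat (10 mm beyond its edges allowed) (x of bracket0_leg in the frame of tray_rim between 0 and 0.16 m and y of bracket0_leg in the frame of tray_rim between -0.12 and 0.12 m and z of each of bracket0_leg, bracket1_leg, bracket2_leg in the frame of tray_rim below 0.012 m and linear speed of each of bracket0, bracket1, bracket2, key, hook_bar below 0.03 m/s and x of bracket1_leg in the frame of tray_rim between 0 and 0.16 m and y of bracket1_leg in the frame of tray_rim between -0.12 and 0.12 m and x of bracket2_leg in the frame of tray_rim between 0 and 0.16 m and y of bracket2_leg in the frame of tray_rim between -0.12 and 0.12 m and world x of tray_rim below 0.66 m and value of joint cam above 0.35 rad and x of key_mid in the frame of mat between -0.14 and 0.14 m and y of key_mid in the frame of mat between -0.13 and 0.13 m and height (world z) of key_mid below 0.03 m and x of hook_grip in the frame of mat between -0.14 and 0.14 m and y of hook_grip in the frame of mat between -0.13 and 0.13 m and height (world z) of hook_grip below 0.035 m); the robot touches nothing.
It fails at once if the cam screw is turned without the key's short arm in its socket (velocity of joint cam above 0.4 rad/s and value of joint cam above 0.15 rad and distance between key_short_tip and cam_socket above 0.06 m).
It fails at once if the mug, can or hammer is pushed more than 40 mm (distance of any of mug, can, hammer from where it was at the start of the episode above 0.04 m).
It fails at once if a bracket is dropped (falls faster than 1.2 m/s) (linear speed of any of bracket0, bracket1, bracket2 above 1.2 m/s).
Of bracket0, bracket1, bracket2 only 2 to 3 are there at a start; the rules pass over those that are not, and their reading is None.
At some moment in a run one of tray, hook_bar may be knocked a few centimetres aside while the robot is not near it.
It also fails if it takes over 210 s, if anything falls off the work surface, if the arm or the gripper's body presses on something with over 40 N, if the wrist force passes 120 N, or if a joint passes its speed limit or range.

## Working session

There is one attempt and no reset: what is moved stays moved. The work goes in short steps, Python scripts to look and compute and a tool call to move; the robot and the scene stay as the last step left them, time stands still between calls to the robot, and variables do not carry over. Pictures are saved under pics/ and viewed, at most 14 in all, crops included, and the job is handed in when it is done.

Besides the shell and the picture viewer there is one more tool, called after ">>>" by a JSON object that holds its "api" and its "payload", one argument or row to a line. apply_moves: Moves the arm, as the interface text tells. Its arguments: {"type":"object","properties":{"deltas":{"type":"array","items":{"type":"array","items":{"type":"number"}}},"fingers":{"type":"number"},"force":{"type":"number"}},"required":["deltas"]}

```bash
ls; mkdir -p pics; cat > h.py <<'E'
from workcell import manip
import numpy as np, cv2
from scipy.spatial.transform import Rotation as R
def snap(n,f=None):
    c=manip.camera(n)
    if f: cv2.imwrite('pics/'+f,c['image'][:,:,::-1])
    return c
def ray(c,u,v):
    E=np.array(c['extrinsics']);d=E[:3,:3].T@np.array([(u-c['cx'])/c['fx'],(v-c['cy'])/c['fy'],1]);return -E[:3,:3].T@E[:3,3],d
def onz(c,u,v,z):
    o,d=ray(c,u,v);return (o+d*(z-o[2])/d[2]).round(1)
def proj(c,p):
    E=np.array(c['extrinsics']);q=E[:3,:3]@np.array(p,float)+E[:3,3];return np.array([c['fx']*q[0]/q[2]+c['cx'],c['fy']*q[1]/q[2]+c['cy']]).round(1)
def tri(c1,p1,c2,p2):
    o,d=ray(c1,*p1);a,b=ray(c2,*p2);s=np.linalg.lstsq(np.c_[d,-b],a-o,rcond=None)[0]
    x,y=o+d*s[0],a+b*s[1];return ((x+y)/2).round(1),np.linalg.norm(x-y).round(1)
def go(p,Rt=None):
    """delta in tool frame from measured pose to world p (mm), rot matrix Rt"""
    s=manip.observe();q=s['ee_rot'];T=R.from_quat([q[1],q[2],q[3],q[0]])
    d=T.inv().apply(np.array(p)-s['tcp_pos'])/1000
    r=np.zeros(3) if Rt is None else (T.inv()*R.from_matrix(Rt)).as_rotvec(degrees=True)
    return d.round(4),r.round(2)
E
cat > a.py <<'E'
from h import *
import pickle
d={}
for n in ['scene','side','wrist']:
    d[n]=snap(n,n+'0.png'); c=d[n]; print(n,c['fx'],c['cx'],c['cy'],ray(c,c['cx'],c['cy']))
pickle.dump(d,open('s0.pkl','wb'))
s=manip.observe();print(s)
E
python3 a.py
```

```text
pics
scene 365.3816959424874 317.59104971714567 190.3573457844826 (array([1185.73945689,  417.18360159,  842.14484881]), array([-0.60441674, -0.40797174, -0.68428025]))
side 405.6500801036441 321.6611228452857 191.90081097720872 (array([ 393.3776071 , -992.59056442,  848.75692471]), array([ 0.12978564,  0.80464105, -0.57940355]))
wrist 298.60212090755726 322.33385991027075 200.32969376175333 (array([650.06158705,  72.22479365, 383.55775751]), array([-1.38617096e-04, -2.51113975e-01, -9.67957516e-01]))
{'clock': 0.15, 'joints': array([-0.06579398,  0.6291071 ,  0.0384615 ,  1.51809511, -0.02699482,
        0.9962751 , -0.01999304]), 'qvel': array([-4.95585870e-04, -3.16378991e-04, -1.20002123e-03, -2.02316913e-03,
        9.52051625e-04,  3.96658395e-06, -1.19090412e-03]), 'effort': array([ 1.52036100e-03, -5.50088596e+01,  1.14465751e+00, -1.86816269e+01,
       -5.22438856e-02,  2.09789607e-02,  9.34746663e-05]), 'tcp_pos': array([6.49540107e+02, 2.08763542e-02, 2.15796616e+02]), 'ee_rot': array([-4.77683759e-04,  7.07108687e-01,  7.07104546e-01, -4.88507981e-04]), 'wrist_force': array([0.81718356, 0.17691987, 0.12185111]), 'wrist_torque': array([-0.00327614,  0.01411119,  0.02608586]), 'gripper_force': 0.0, 'grip_width': 93.69260790926354}
```

View pics/scene0.png

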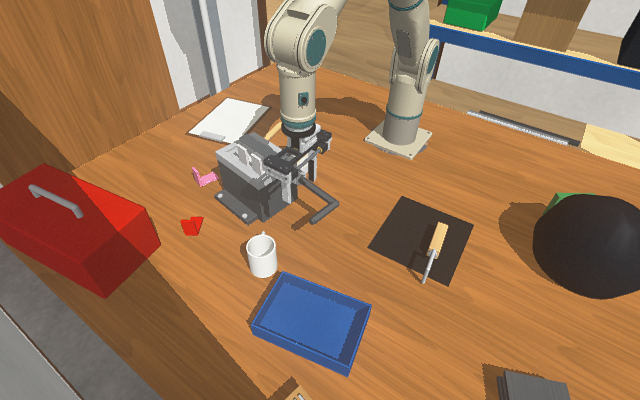

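View pics/side0.png

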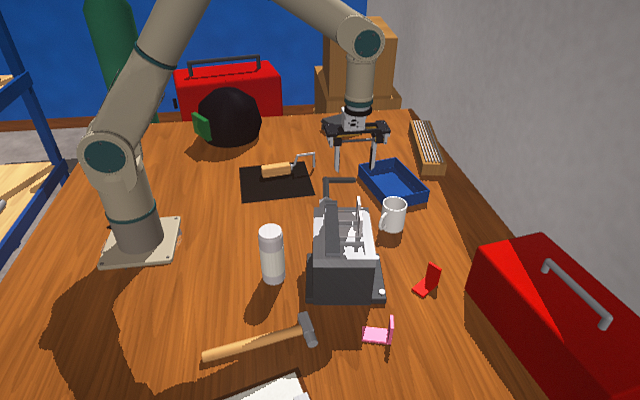

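```bash
cat > b.py <<'E'
from h import *
import pickle
d=pickle.load(open('s0.pkl','rb'))
c=d['scene'];s=d['side']
print('tray rim',[list(onz(c,*p,50)) for p in [(283,272),(371,305),(349,373),(251,324)]])
print('tray side',[list(onz(s,*p,50)) for p in [(359,171),(391,158),(428,187),(397,205)]])
print('mat',[list(onz(c,*p,1)) for p in [(403,196),(473,233),(450,286),(368,245)]])
print('mat side',[list(onz(s,*p,1)) for p in [(239,167),(305,162),(314,195),(240,202)]])
print('hook handle',onz(c,440,238,40),onz(s,277,170,40),'hook end rod',onz(c,432,250,65),onz(c,423,283,5))
print('key corner',onz(c,336,204,140),tri(c,(313,221),s,(325,180)))
print('key short tip', tri(c,(337,204),s,(354,180)))
print('die base bolts',onz(c,220,196,10),onz(c,247,217,10),onz(c,287,212,0))
print('hammer',onz(c,276,128,20),onz(s,310,330,20),onz(s,205,357,20),'can',onz(s,272,275,0),'mug',onz(c,262,270,0),onz(c,262,240,90))
E
python3 b.py
python3 - <<'E'
import cv2
a=cv2.imread('pics/scene0.png')[110:290,180:480];b=cv2.imread('pics/side0.png')[140:360,200:460]
cv2.imwrite('pics/c1.png',cv2.resize(a,None,fx=2.66,fy=2.66,interpolation=3));cv2.imwrite('pics/c2.png',cv2.resize(b,None,fx=2.6,fy=2.6,interpolation=3))
E
```

```text
tray rim [[np.float64(787.9), np.float64(47.2), np.float64(50.0)], [np.float64(739.1), np.float64(275.8), np.float64(50.0)], [np.float64(901.5), np.float64(313.1), np.float64(50.0)], [np.float64(938.9), np.float64(75.5), np.float64(50.0)]]
tray side [[np.float64(728.2), np.float64(228.0), np.float64(50.0)], [np.float64(872.1), np.float64(301.9), np.float64(50.0)], [np.float64(942.1), np.float64(93.2), np.float64(50.0)], [np.float64(804.1), np.float64(9.0), np.float64(50.0)]]
mat [[np.float64(299.3), np.float64(162.0), np.float64(1.0)], [np.float64(323.2), np.float64(403.7), np.float64(1.0)], [np.float64(541.7), np.float64(411.5), np.float64(1.0)], [np.float64(547.8), np.float64(167.4), np.float64(1.0)]]
mat side [[np.float64(287.2), np.float64(398.1), np.float64(1.0)], [np.float64(548.8), np.float64(399.3), np.float64(1.0)], [np.float64(553.3), np.float64(169.8), np.float64(1.0)], [np.float64(293.0), np.float64(165.2), np.float64(1.0)]]
hook handle [436.5 333.4  40. ] [431.7 293.   40. ] hook end rod [511.8 333.8  65. ] [577.6 349.6   5. ]
key corner [580.7  69.8 140. ] (array([606.4,  50.5, 116.3]), np.float64(77.6))
key short tip (array([634.3,  66.9, 152.2]), np.float64(79.1))
die base bolts [ 658.4 -321.6   10. ] [ 675.9 -186.9   10. ] [ 580.5 -106.3   -0. ]
hammer [ 257.2 -416.8   20. ] [ 464.3 -399.1   20. ] [ 222.9 -434.3   20. ] can [ 384.2 -190.9    0. ] mug [790.9 -26.8   0. ] [762.5 -41.   90. ]
```

View pics/c1.png

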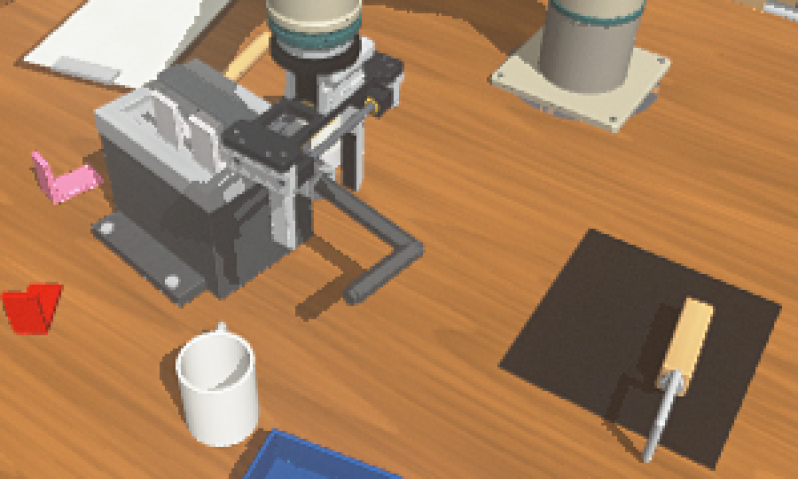

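View pics/c2.png

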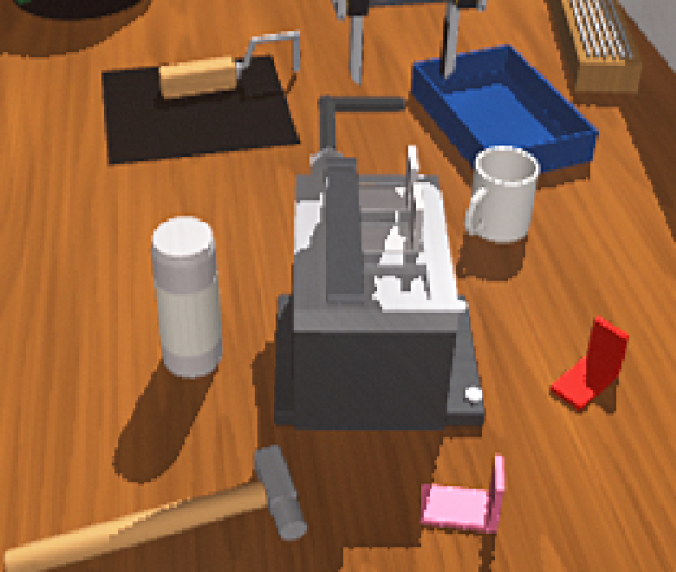

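```bash
cat > b.py <<'E'
from h import *
import pickle
d=pickle.load(open('s0.pkl','rb'))
c=d['scene'];s=d['side']
C=lambda x,y:(180+x/2.66,110+y/2.66)
S=lambda x,y:(200+x/2.6,140+y/2.6)
print('key corner',tri(c,C(420,248),s,S(325,100)),'tip',tri(c,C(353,297),s,S(405,102)))
print('handle ends',onz(c,*C(700,300),41),onz(c,*C(672,388),41),'prong tip',onz(c,*C(648,460),6))
print('handle side',onz(s,*S(165,80),25),onz(s,*S(235,72),25), 'hookprong', tri(c,C(650,450),s,S(296,68)))
print('leg tops',tri(c,C(165,96),s,S(412,150)),onz(c,*C(165,97),220),onz(c,*C(205,118),220),onz(s,*S(412,150),220))
print('tray side rim',[list(onz(s,*S(*p),50).round()) for p in [(413,65),(510,47),(597,130)]])
print('die top: -y near-robot corner & others', [onz(s,*S(*p),168) for p in [(295,328),(465,308),(440,185)]],[onz(c,*C(*p),168) for p in [(97,112),(210,207),(175,62)]])
print('mug',onz(c,*C(217,360),90),'can top',onz(s,*S(184,231),170))
E
python3 b.py
```

```text
key corner (array([573.8,  70.1, 136.2]), np.float64(3.2)) tip (array([669.2,  52.8, 136.1]), np.float64(5.0))
handle ends [376.5 319.8  41. ] [508.9 340.2  41. ] prong tip [577.2 350.9   6. ]
handle side [381.6 318.6  25. ] [484.1 326.1  25. ] hookprong (array([574.7, 347.3,  13.6]), np.float64(7.0))
leg tops (array([ 623.7, -203.6,  246.8]), np.float64(21.2)) [ 612.1 -231.9  220. ] [ 614.6 -173.   220. ] [ 625.9 -159.1  220. ]
tray side rim [[np.float64(737.0), np.float64(269.0), np.float64(50.0)], [np.float64(892.0), np.float64(298.0), np.float64(50.0)], [np.float64(941.0), np.float64(75.0), np.float64(50.0)]]
die top: -y near-robot corner & others [array([ 481.9, -336.1,  168. ]), array([ 637.7, -333.9,  168. ]), array([ 660.1, -154.9,  168. ])] [array([ 630. , -328.4,  168. ]), array([ 674.8, -119.4,  168. ]), array([ 505.1, -325.5,  168. ])]
mug [776.5 -30.2  90. ] can top [ 391.6 -192.5  170. ]
```

```bash
cat >> h.py <<'E'
def down(yaw,tilt=0):
    "tool z down, tool x at world yaw(deg)"
    a=np.radians(yaw);x=np.array([np.cos(a),np.sin(a),0]);z=np.array([0,0,-1.]);return np.c_[x,np.cross(z,x),z]
def st():
    s=manip.observe();q=s['ee_rot'];T=R.from_quat([q[1],q[2],q[3],q[0]]).as_matrix()
    print(round(s['clock'],2),np.round(s['tcp_pos'],1),'x',T[:,0].round(3),'z',T[:,2].round(3),'F',np.round(s['wrist_force'],1),'w',round(s['grip_width'],1),'g',round(s['gripper_force'],1),'q',np.round(s['joints'],2))
E
python3 -c "
from h import *
print(go([428,326,150],down(8.8)))"
```

```text
(array([ 0.326 , -0.2215,  0.0661]), array([-6.00e-02,  6.00e-02,  8.12e+01]))
```

>>> {"api": "apply_moves", "payload": {
  "deltas": [
    [0.326,-0.2215,0.066,0,0,81.2],
    [0.326,-0.2215,0.066,0,0,81.2],
    [0.326,-0.2215,0.066,0,0,81.2],
    [0.326,-0.2215,0.066,0,0,81.2],
    [0.326,-0.2215,0.066,0,0,81.2]
  ],
  "fingers": -1
}}

```text
clock: 0.78
tcp_pos: [475.5, 256.5, 164.5]
ee_rot: [-0.0, 0.951, 0.308, 0.0]
wrist_force: [-0.6, -0.2, 0.0]
grip_width: 94.0
gripper_force: 0.0
```

```bash
python3 -c "
from h import *
st();print(go([428,326,150],down(8.8)))"
```

```text
0.78 [475.5 256.5 164.5] x [0.81  0.587 0.   ] z [ 0.  0. -1.] F [-0.6 -0.2  0. ] w 94.0 g 0.0 q [-0.74  0.56  0.3   1.89 -0.23  0.73 -1.26]
(array([ 0.0023, -0.0842,  0.0145]), array([-1.000e-02, -1.000e-02,  2.712e+01]))
```

>>> {"api": "apply_moves", "payload": {
  "deltas": [
    [0.0023,-0.084,0.0145,0,0,27.1],
    [0.0023,-0.084,0.0145,0,0,27.1],
    [0.0023,-0.084,0.0145,0,0,27.1],
    [0.0023,-0.084,0.0145,0,0,27.1]
  ]
}}

```text
clock: 1.27
tcp_pos: [428.6, 324.3, 150.1]
ee_rot: [0.0, 0.997, 0.081, -0.0]
wrist_force: [-0.8, -0.4, -0.1]
grip_width: 93.7
gripper_force: 0.0
```

```bash
python3 -c "
from h import *
st();c=snap('wrist','w1.png');snap('scene','sc1.png');print(ray(c,320,200))
hsv=cv2.cvtColor(c['image'],cv2.COLOR_RGB2HSV)
m=cv2.inRange(hsv,(10,60,120),(28,200,255)); 
n,l,s,ce=cv2.connectedComponentsWithStats(m)
for i in range(1,n):
  if s[i,4]>500: 
    print(s[i],cv2.minAreaRect(np.argwhere(l==i)[:,::-1].astype(np.float32)))
    print(onz(c,*ce[i],41))
"
```

```text
1.27 [428.6 324.3 150.1] x [ 0.987  0.162 -0.   ] z [-0.    -0.001 -1.   ] F [-0.8 -0.4 -0.1] w 93.7 g 0.0 q [-0.98  0.59  0.43  1.91 -0.36  0.72 -1.75]
(array([500.31054489, 335.95371293, 317.96184944]), array([-0.24533169, -0.03431763, -0.96886375]))
[     0      0    640    297 122595] ((319.5, 148.0), (296.0, 639.0), 90.0)
[505.5 341.   41. ]
[ 303  141   36  113 3687] ((319.07958984375, 197.19239807128906), (34.5656623840332, 111.55439758300781), 1.9749339818954468)
[433.  327.1  41. ]
[ 492  285   38   62 1131] ((511.78948974609375, 315.02178955078125), (63.84015655517578, 32.91978073120117), 80.27242279052734)
[337.8 101.4  41. ]
[  182   330   280    49 11232] ((321.5, 354.0), (48.0, 279.0), 90.0)
[258.7 304.5  41. ]
```

View pics/w1.png

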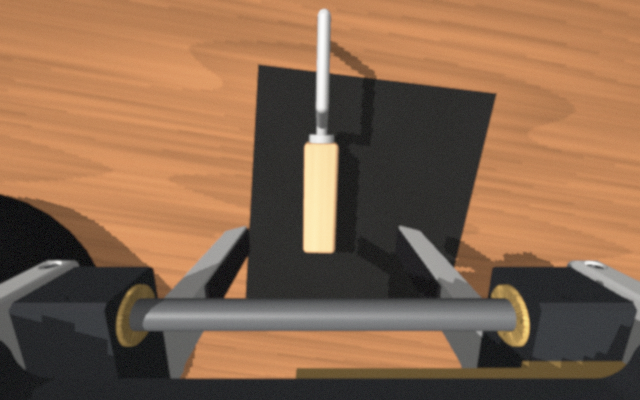

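```bash
python3 -c "
from h import *
print(go([430,327,18],down(8.5)))"
```

```text
(array([ 0.0014, -0.0031,  0.1323]), array([ 0.01, -0.  ,  0.76]))
```

>>> {"api": "apply_moves", "payload": {
  "deltas": [
    [0.0015,-0.003,0.06,0,0,0.8],
    [0.0015,-0.003,0.11,0,0,0.8],
    [0.0015,-0.003,0.132,0,0,0.8],
    [0.0015,-0.003,0.132,0,0,0.8]
  ]
}}

```text
clock: 1.88
tcp_pos: [429.4, 325.9, 17.0]
ee_rot: [0.001, 0.997, 0.073, -0.001]
wrist_force: [0.4, 0.1, 0.6]
grip_width: 94.1
gripper_force: 0.0
```

>>> {"api": "apply_moves", "payload": {
  "deltas": [
    [0,0,0,0,0,0],
    [0,0,0,0,0,0],
    [0,0,0,0,0,0],
    [0,0,0,0,0,0],
    [0,0,0,0,0,0]
  ],
  "fingers": 1,
  "force": 35
}}

```text
clock: 2.5
tcp_pos: [430.0, 327.4, 18.6]
ee_rot: [-0.0, 0.997, 0.073, 0.0]
wrist_force: [0.4, -0.6, -0.1]
grip_width: 47.7
gripper_force: 0.0
```

```bash
python3 -c "
from h import *
st();print(go([634,240,140],down(-30)), go([430,327,140],down(8.5)))"
```

```text
2.5 [430.  327.4  18.6] x [0.989 0.146 0.   ] z [ 0.  0. -1.] F [ 0.4 -0.6 -0.1] w 47.7 g 0.0 q [-0.89  0.8   0.28  1.97 -0.49  0.44 -1.66]
(array([ 0.1891,  0.1162, -0.1214]), array([-2.00e-02, -1.00e-02,  3.84e+01])) (array([-0.    ,  0.0004, -0.1214]), array([-0.01, -0.02, -0.1 ]))
```

>>> {"api": "apply_moves", "payload": {
  "deltas": [
    [0,0,0,0,0,0],
    [0,0,0,0,0,0],
    [0,0,0,0,0,0],
    [0,0,0,0,0,0],
    [0,0,0,0,0,0]
  ]
}}

```text
clock: 3.12
tcp_pos: [429.9, 327.1, 18.4]
ee_rot: [0.0, 0.997, 0.073, -0.0]
wrist_force: [-0.2, -0.7, -0.3]
grip_width: 31.6
gripper_force: 35.0
```

>>> {"api": "apply_moves", "payload": {
  "deltas": [
    [0,0,-0.03,0,0,0],
    [0,0,-0.08,0,0,0],
    [0,0,-0.12,0,0,0],
    [0,0,-0.12,0,0,0]
  ]
}}

```text
clock: 3.62
tcp_pos: [431.4, 328.4, 140.6]
ee_rot: [-0.002, 0.997, 0.073, 0.002]
wrist_force: [-0.4, -0.0, -3.1]
grip_width: 31.8
gripper_force: 35.0
```

```bash
python3 -c "
from h import *
st();print(go([660,240,140],down(-30)))
c=snap('scene','sc2.png');s=snap('side','sd2.png')
d=cv2.cvtColor(c['image'],cv2.COLOR_RGB2HSV);m=cv2.inRange(d,(100,120,50),(125,255,255));m[:220]=0
k,_=cv2.findContours(m,0,2);k=max(k,key=cv2.contourArea);h=cv2.approxPolyDP(cv2.convexHull(k),4,True)[:,0];print(h.tolist(),[onz(c,*p,50)[:2].tolist() for p in h])
"
```

```text
3.62 [431.4 328.4 140.6] x [0.989 0.146 0.005] z [ 0.004  0.003 -1.   ] F [-0.4 -0.  -3.1] w 31.8 g 35.0 q [-0.99  0.61  0.43  1.91 -0.39  0.7  -1.75]
(array([0.2132, 0.1208, 0.0012]), array([-0.24, -0.2 , 38.39]))
[[282, 272], [371, 305], [347, 376], [253, 333], [251, 324]] [[789.4, 45.1], [739.1, 275.8], [909.0, 312.8], [952.1, 93.5], [938.9, 75.5]]
```

>>> {"api": "apply_moves", "payload": {
  "deltas": [
    [0.213,0.121,0,0,0,38.4],
    [0.213,0.121,0,0,0,38.4],
    [0.213,0.121,0,0,0,38.4],
    [0.213,0.121,0,0,0,38.4],
    [0.213,0.121,0,0,0,38.4]
  ]
}}

```text
clock: 4.35
tcp_pos: [661.1, 232.9, 134.9]
ee_rot: [0.003, 0.965, -0.262, 0.0]
wrist_force: [-0.4, -0.3, -3.2]
grip_width: 31.8
gripper_force: 35.0
```

```bash
python3 -c "
from h import *
st();print(go([660,240,32],down(-30)))
c=snap('scene','sc3.png');a=c['image'][200:400,230:480];w=snap('wrist')['image']
a=cv2.resize(a,None,fx=1.6,fy=1.6);w=cv2.resize(w,(400,250))
cv2.imwrite('pics/m3.png',np.vstack([cv2.copyMakeBorder(w,0,0,0,0,0),a])[:,:,::-1])
"
```

```text
4.35 [661.1 232.9 134.9] x [ 0.863 -0.506  0.002] z [-0.001 -0.005 -1.   ] F [-0.4 -0.3 -3.2] w 31.8 g 35.0 q [-0.69  0.87  0.6   1.44 -0.53  1.   -2.06]
(array([-0.0047, -0.0061,  0.1029]), array([ 0.28, -0.13, -0.39]))
```

View pics/m3.png

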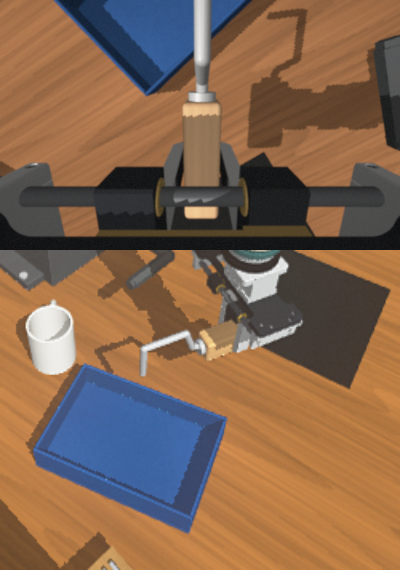

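>>> {"api": "apply_moves", "payload": {
  "deltas": [
    [-0.0045,-0.006,0.05,0,0,0],
    [-0.0045,-0.006,0.09,0,0,0],
    [-0.0045,-0.006,0.102,0,0,0],
    [-0.0045,-0.006,0.102,0,0,0]
  ]
}}

```text
clock: 4.95
tcp_pos: [656.3, 246.5, 35.8]
ee_rot: [0.0, 0.966, -0.259, -0.001]
wrist_force: [0.5, -0.1, -2.3]
grip_width: 31.7
gripper_force: 35.0
```

```bash
python3 -c "
from h import *
st();print(go([450,242,32],down(-30)))
c=snap('scene','sc4.png');print(proj(c,[789,163,45]));s=snap('side');print(proj(s,[789,163,45]))
a=c['image'][200:400,200:450];b=s['image'][100:300,280:530]
cv2.imwrite('pics/m4.png',cv2.resize(np.hstack([a,b]),None,fx=1.6,fy=1.6)[:,:,::-1])
"
```

```text
4.95 [656.3 246.5  35.8] x [ 0.866 -0.5   -0.001] z [-0.002 -0.    -1.   ] F [ 0.5 -0.1 -2.3] w 31.7 g 35.0 q [-0.68  0.98  0.53  1.49 -0.6   0.84 -2.02]
(array([-0.1765,  0.1069,  0.0042]), array([0.07, 0.08, 0.03]))
[320.  296.9]
[379.7 180.6]
```

View pics/m4.png

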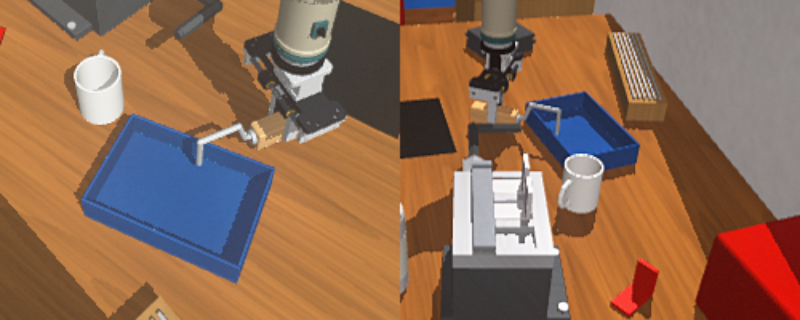

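>>> {"api": "apply_moves", "payload": {
  "deltas": [
    [-0.0173,0.01,0.001,0,0,0],
    [-0.0346,0.02,0.002,0,0,0],
    [-0.052,0.03,0.003,0,0,0],
    [-0.0693,0.04,0.004,0,0,0],
    [-0.0866,0.05,0.004,0,0,0]
  ]
}}

```text
clock: 5.68
tcp_pos: [563.7, 246.5, 36.4]
ee_rot: [-0.003, 0.966, -0.258, 0.007]
wrist_force: [5.0, 0.1, -0.5]
grip_width: 31.6
gripper_force: 35.0
```

>>> {"api": "apply_moves", "payload": {
  "deltas": [
    [-0.0173,0.01,0,0,0,0],
    [-0.0346,0.02,0,0,0,0],
    [-0.052,0.03,0,0,0,0],
    [-0.064,0.037,0,0,0,0],
    [-0.07,0.0405,0,0,0,0]
  ]
}}

```text
clock: 6.3
tcp_pos: [480.4, 246.7, 34.6]
ee_rot: [-0.002, 0.966, -0.259, 0.004]
wrist_force: [6.7, -0.1, 0.6]
grip_width: 31.5
gripper_force: 35.1
```

```bash
cat > tray.py <<'E'
from h import *
def tray(c):
    d=cv2.cvtColor(c['image'],cv2.COLOR_RGB2HSV);m=cv2.inRange(d,(100,120,50),(125,255,255));m[:190]=0;m[:,450:]=0
    k,_=cv2.findContours(m,0,2);k=max(k,key=cv2.contourArea);h=cv2.approxPolyDP(cv2.convexHull(k),4,True)[:,0]
    for p in h: print(p,onz(c,*p,50)[:2])
if __name__=='__main__':
    st();c=snap('scene','sc5.png');tray(c);print(go([480,242,36]))
    s=snap('side');cv2.imwrite('pics/m5.png',cv2.resize(np.hstack([c['image'][150:350,200:450],s['image'][100:300,280:530]]),None,fx=1.6,fy=1.6)[:,:,::-1])
E
python3 tray.py
```

```text
6.3 [480.4 246.7  34.6] x [ 0.866 -0.5    0.006] z [ 0.009  0.002 -1.   ] F [ 6.7 -0.1  0.6] w 31.5 g 35.1 q [-0.82  0.8   0.46  1.98 -0.7   0.51 -1.95]
[318 233] [629.5  46.1]
[400 261] [582.6 276.9]
[380 320] [760.5 311.1]
[294 285] [801.8  93.3]
[293 275] [780.2  73.5]
(array([ 0.0033,  0.0035, -0.0017]), array([0., 0., 0.]))
```

View pics/m5.png

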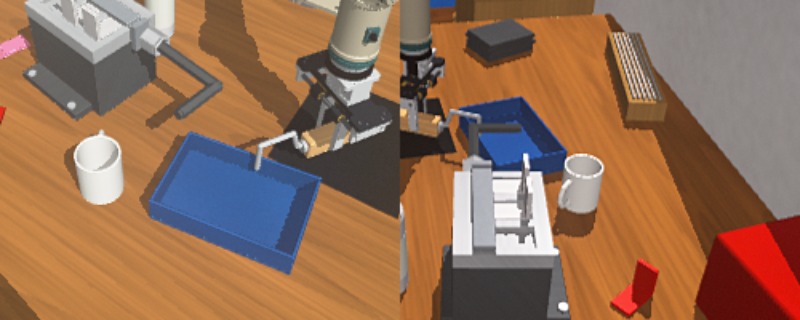

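>>> {"api": "apply_moves", "payload": {
  "deltas": [
    [-0.012,0.007,0,0,0,0],
    [-0.0173,0.01,0,0,0,0],
    [-0.0173,0.01,0,0,0,0],
    [-0.009,0.005,0,0,0,0],
    [-0.009,0.005,-0.03,0,0,0]
  ]
}}

```text
clock: 7.02
tcp_pos: [463.9, 245.2, 60.5]
ee_rot: [0.002, 0.966, -0.26, -0.003]
wrist_force: [0.2, 0.6, -3.1]
grip_width: 31.9
gripper_force: 35.0
```

>>> {"api": "apply_moves", "payload": {
  "deltas": [
    [0,0,-0.05,0,0,0],
    [0,0,-0.1,0,0,0],
    [0,0,-0.1,0,0,0]
  ]
}}

```text
clock: 7.4
tcp_pos: [467.3, 246.7, 164.8]
ee_rot: [-0.001, 0.966, -0.259, 0.001]
wrist_force: [0.3, 0.3, -3.1]
grip_width: 31.8
gripper_force: 35.0
```

```bash
python3 -c "
from tray import *
st();c=snap('scene','sc6.png');tray(c);print(go([425,345,130],down(8.5)))"
```

```text
7.4 [467.3 246.7 164.8] x [ 0.866 -0.501  0.001] z [ 0.002  0.002 -1.   ] F [ 0.3  0.3 -3.1] w 31.8 g 35.0 q [-0.97  0.61  0.66  1.93 -0.53  0.78 -2.1 ]
[323 227] [602.9  45. ]
[404 255] [558.5 277.2]
[385 312] [735.9 311.4]
[299 278] [778.5  91.2]
[299 268] [754.5  73.2]
(array([-0.0845, -0.0649,  0.0329]), array([ -0.04,   0.08, -38.53]))
```

>>> {"api": "apply_moves", "payload": {
  "deltas": [
    [-0.0845,-0.065,0.033,0,0,-38.5],
    [-0.0845,-0.065,0.033,0,0,-38.5],
    [-0.0845,-0.065,0.033,0,0,-38.5],
    [-0.0845,-0.065,0.033,0,0,-38.5],
    [-0.0845,-0.065,0.033,0,0,-38.5]
  ]
}}

```text
clock: 8.07
tcp_pos: [423.8, 343.6, 127.2]
ee_rot: [0.001, 0.997, 0.073, -0.003]
wrist_force: [0.4, -0.9, -2.9]
grip_width: 31.5
gripper_force: 35.0
```

```bash
python3 -c "
from h import *
st();print(go([425,345,18.5],down(8.5)))"
```

```text
8.07 [423.8 343.6 127.2] x [ 0.989  0.146 -0.005] z [-0.005 -0.003 -1.   ] F [ 0.4 -0.9 -2.9] w 31.5 g 35.0 q [-1.02  0.64  0.44  1.9  -0.41  0.69 -1.75]
(array([ 0.002 , -0.0014,  0.1087]), array([ 0.11,  0.3 , -0.11]))
```

>>> {"api": "apply_moves", "payload": {
  "deltas": [
    [0,0,0.05,0,0,0],
    [0,0,0.09,0,0,0],
    [0,0,0.108,0,0,0],
    [0,0,0.111,0,0,0],
    [0,0,0.111,0,0,0]
  ]
}}

```text
clock: 8.7
tcp_pos: [425.9, 344.6, 18.5]
ee_rot: [0.0, 0.997, 0.073, 0.0]
wrist_force: [0.3, 0.1, -3.0]
grip_width: 31.8
gripper_force: 35.0
```

>>> {"api": "apply_moves", "payload": {
  "deltas": [
    [0,0,0.001,0,0,0],
    [0,0,0.001,0,0,0]
  ]
}}

```text
clock: 8.95
tcp_pos: [426.1, 345.2, 17.8]
ee_rot: [-0.0, 0.997, 0.074, 0.001]
wrist_force: [-0.0, 0.5, -2.8]
grip_width: 32.0
gripper_force: 35.0
```

>>> {"api": "apply_moves", "payload": {
  "deltas": [
    [0,0,0.001,0,0,0],
    [0,0,0.002,0,0,0],
    [0,0,0.002,0,0,0]
  ]
}}

```text
clock: 9.32
tcp_pos: [426.3, 345.2, 17.5]
ee_rot: [-0.001, 0.997, 0.074, 0.001]
wrist_force: [-1.1, -1.1, 15.9]
grip_width: 31.4
gripper_force: 35.0
```

Contact. Release and rise.

>>> {"api": "apply_moves", "payload": {
  "deltas": [
    [0,0,-0.0015,0,0,0],
    [0,0,-0.0015,0,0,0],
    [0,0,-0.0015,0,0,0],
    [0,0,-0.0015,0,0,0],
    [0,0,-0.0015,0,0,0]
  ],
  "fingers": -0.2
}}

```text
clock: 9.95
tcp_pos: [425.5, 344.7, 16.7]
ee_rot: [0.0, 0.997, 0.074, -0.0]
wrist_force: [0.6, -0.8, -0.3]
grip_width: 56.7
gripper_force: 0.0
```

>>> {"api": "apply_moves", "payload": {
  "deltas": [
    [0,0,-0.03,0,0,0],
    [0,0,-0.09,0,0,0],
    [0,0,-0.15,0,0,0],
    [0,0,-0.2,0,0,0],
    [0,0,-0.24,0,0,0]
  ]
}}

```text
clock: 10.58
tcp_pos: [425.8, 344.8, 259.1]
ee_rot: [-0.001, 0.997, 0.074, 0.001]
wrist_force: [0.5, 0.9, 0.3]
grip_width: 56.4
gripper_force: 0.0
```

```bash
python3 -c "
from h import *
print(go([561,1,230],down(79.5)))"
```

```text
(array([0.083 , 0.3601, 0.0289]), array([ -0.  ,  -0.11, -71.02]))
```

>>> {"api": "apply_moves", "payload": {
  "deltas": [
    [0.083,0.36,0.029,0,0,-71],
    [0.083,0.36,0.029,0,0,-71],
    [0.083,0.36,0.029,0,0,-71],
    [0.083,0.36,0.029,0,0,-71],
    [0.083,0.36,0.029,0,0,-71]
  ]
}}

```text
clock: 11.2
tcp_pos: [538.6, 57.3, 232.6]
ee_rot: [-0.0, 0.858, 0.514, 0.0]
wrist_force: [-0.2, 0.5, 0.3]
grip_width: 56.2
gripper_force: 0.0
```

```bash
python3 -c "
from h import *
st();print(go([561,1,230],down(79.5)))"
```

```text
11.2 [538.6  57.3 232.6] x [0.472 0.881 0.   ] z [ 0.  0. -1.] F [-0.2  0.5  0.3] w 56.2 g 0.0 q [-0.37  0.47  0.31  1.81 -0.18  0.89 -0.47]
(array([-0.039 ,  0.0464,  0.0026]), array([  0.  ,  -0.02, -17.7 ]))
```

>>> {"api": "apply_moves", "payload": {
  "deltas": [
    [-0.039,0.0464,0.0026,0,0,-17.7],
    [-0.039,0.0464,0.0026,0,0,-17.7],
    [-0.039,0.0464,0.0026,0,0,-17.7]
  ]
}}

```text
clock: 11.58
tcp_pos: [560.0, 1.8, 229.9]
ee_rot: [-0.0, 0.772, 0.636, -0.0]
wrist_force: [0.2, 1.1, -0.1]
grip_width: 56.2
gripper_force: 0.0
```

```bash
python3 -c "
from h import *
import pickle
st();c=snap('wrist','w7.png');pickle.dump(c,open('w7.pkl','wb'));print(ray(c,320,200)[0])
for p in [[574,70,136],[669,53,136],[561,1,139],[549,-63,142]]: print(p,proj(c,p))"
```

```text
11.57 [560.    1.8 229.9] x [0.192 0.981 0.   ] z [-0.001  0.001 -1.   ] F [ 0.2  1.1 -0.1] w 56.2 g 0.0 q [-0.2   0.49  0.23  1.76 -0.14  0.91 -0.11]
[574.31542898  72.53860818 397.80420316]
[574, 70, 136] [322.2 126.2]
[669, 53, 136] [435.7 124.3]
[561, 1, 139] [322.8 206.6]
[549, -63, 142] [323.3 273.8]
```

View pics/w7.png

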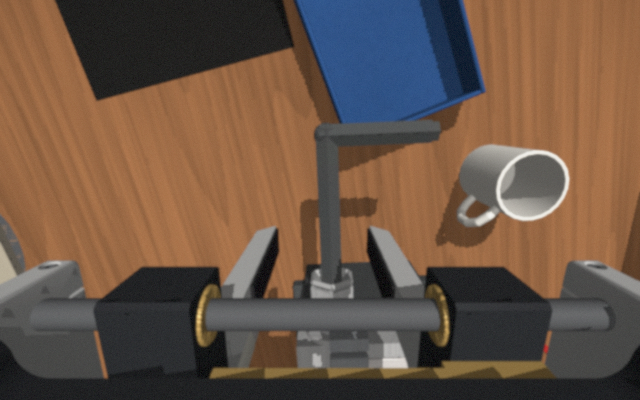

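```bash
python3 -c "
from h import *
import pickle
c=pickle.load(open('w7.pkl','rb'))
g=cv2.cvtColor(c['image'],cv2.COLOR_RGB2GRAY).astype(int)
for v in (150,180,210,240,260):
  r=g[v,300:360]; k=np.where((r<75))[0]+300; print(v,k.min(),k.max(),len(k),onz(c,k.mean(),v,139))
for u in (350,380,410): 
  r=g[110:160,u];k=np.where(r<75)[0]+110;print(u,k.min(),k.max(),onz(c,u,k.mean(),136))
print(onz(c,438,131,136),onz(c,332,278,142),onz(c,332,278,162))
"
```

```text
150 318 359 30 [585.9  47.5 139. ]
180 319 336 10 [567.   24.6 139. ]
210 305 359 42 [569.1  -3.8 139. ]
240 321 338 11 [558.4 -31.3 139. ]
260 304 340 13 [555.2 -51.2 139. ]
350 135 159 [594.3  48.2 136. ]
380 112 154 [620.4  47.3 136. ]
410 114 143 [646.9  51.5 136. ]
[670.4  47.1 136. ] [556.3 -68.9 142. ] [557.7 -57.8 162. ]
```

```bash
python3 -c "
from h import *
st();print(go([563.4,1,131],down(81)))"
```

```text
11.62 [559.9   2.8 230. ] x [0.191 0.982 0.001] z [-0.001  0.001 -1.   ] F [ 0.5  0.7 -0.3] w 56.3 g 0.0 q [-0.21  0.49  0.23  1.76 -0.14  0.91 -0.11]
(array([-0.0012,  0.0038,  0.099 ]), array([-0.04, -0.03, -2.  ]))
```

>>> {"api": "apply_moves", "payload": {
  "deltas": [
    [-0.001,0.0037,0.03,0,0,-2],
    [-0.001,0.0037,0.07,0,0,-2],
    [-0.001,0.0037,0.099,0,0,-2],
    [-0.001,0.0037,0.099,0,0,-2]
  ]
}}

```text
clock: 12.12
tcp_pos: [561.7, 2.3, 129.4]
ee_rot: [-0.002, 0.759, 0.651, -0.002]
wrist_force: [0.4, -0.0, 0.0]
grip_width: 56.3
gripper_force: 0.0
```

>>> {"api": "apply_moves", "payload": {
  "deltas": [
    [0,0,0,0,0,0],
    [0,0,0,0,0,0],
    [0,0,0,0,0,0],
    [0,0,0,0,0,0],
    [0,0,0,0,0,0]
  ],
  "fingers": 1,
  "force": 15
}}

```text
clock: 12.75
tcp_pos: [565.1, 0.8, 131.8]
ee_rot: [0.001, 0.76, 0.65, 0.001]
wrist_force: [3.3, 0.2, 1.8]
grip_width: 18.9
gripper_force: 15.0
```

>>> {"api": "apply_moves", "payload": {
  "deltas": [
    [0,0,0,0,0,0],
    [0,0,0,0,0,0]
  ],
  "force": 58
}}

```text
clock: 13.0
tcp_pos: [565.0, 0.8, 131.7]
ee_rot: [0.001, 0.76, 0.65, 0.001]
wrist_force: [3.5, -0.3, 2.4]
grip_width: 18.0
gripper_force: 58.0
```

```bash
python3 -c "
from h import *
st();snap('wrist','w8.png');snap('scene','s8.png');snap('side','sd8.png')"
```

```text
13.0 [565.    0.8 131.7] x [0.154 0.988 0.   ] z [ 0.003 -0.    -1.   ] F [ 3.5 -0.3  2.4] w 18.0 g 58.0 q [-0.17  0.62  0.18  1.85 -0.17  0.68 -0.04]
```

>>> {"api": "apply_moves", "payload": {
  "deltas": [
    [0.005,0,0,0,0,0],
    [0.012,0,0,0,0,0],
    [0.022,0,0,0,0,0],
    [0.034,0,0,0,0,0],
    [0.046,0,0,0,0,0]
  ]
}}

```text
clock: 13.78
tcp_pos: [568.8, 47.0, 129.9]
ee_rot: [-0.001, 0.76, 0.65, -0.002]
wrist_force: [-0.2, 0.6, -5.2]
grip_width: 17.9
gripper_force: 58.0
```

```bash
python3 -c "
from h import *
st()"
```

```text
13.78 [568.8  47.  129.9] x [ 0.154  0.988 -0.001] z [-0.005 -0.    -1.   ] F [-0.2  0.6 -5.2] w 17.9 g 58.0 q [-0.25  0.64  0.19  1.83 -0.17  0.7  -0.12]
```

>>> {"api": "apply_moves", "payload": {
  "deltas": [
    [0.03,0,0,0,0,0],
    [0.06,0,-0.01,0,0,0],
    [0.07,0,-0.04,0,0,0],
    [0.07,0,-0.06,0,0,0],
    [0.07,0,-0.06,0,0,0]
  ]
}}

```text
clock: 14.4
tcp_pos: [580.1, 116.8, 191.1]
ee_rot: [-0.001, 0.759, 0.651, -0.001]
wrist_force: [0.3, -0.2, -6.1]
grip_width: 18.3
gripper_force: 58.0
```

```bash
python3 -c "
from h import *
st();print(go([502,76,190],down(-9)))"
```

```text
14.4 [580.1 116.8 191.1] x [0.153 0.988 0.   ] z [-0.002  0.001 -1.   ] F [ 0.3 -0.2 -6.1] w 18.3 g 58.0 q [-0.39  0.58  0.22  1.72 -0.16  0.86 -0.25]
(array([-0.0523, -0.0709,  0.0013]), array([-1.200e-01,  8.000e-02,  9.019e+01]))
```

>>> {"api": "apply_moves", "payload": {
  "deltas": [
    [-0.052,-0.071,0,0,0,90],
    [-0.052,-0.071,0,0,0,90],
    [-0.052,-0.071,0,0,0,90],
    [-0.052,-0.071,0,0,0,90],
    [-0.052,-0.071,0,0,0,90]
  ]
}}

```text
clock: 15.02
tcp_pos: [500.9, 75.5, 189.6]
ee_rot: [-0.001, 0.972, 0.234, -0.002]
wrist_force: [-0.4, 0.2, -5.2]
grip_width: 18.2
gripper_force: 58.0
```

```bash
python3 -c "
from h import *
st();print(go([502,76,190],down(-9)))"
```

```text
15.03 [500.9  75.5 189.6] x [ 0.891  0.455 -0.004] z [-0.005  0.    -1.   ] F [-0.4  0.2 -5.2] w 18.2 g 58.0 q [-0.54  0.51  0.5   1.95 -0.34  0.77 -0.95]
(array([ 0.0012,  0.    , -0.0005]), array([-0.05,  0.29, 36.04]))
```

>>> {"api": "apply_moves", "payload": {
  "deltas": [
    [0.001,0,0,0,0.2,36],
    [0.001,0,0,0,0.2,36],
    [0.001,0,0,0,0.2,36],
    [0.001,0,0,0,0.2,36],
    [0.001,0,0,0,0.2,36]
  ]
}}

```text
clock: 15.65
tcp_pos: [502.3, 76.1, 189.7]
ee_rot: [-0.0, 0.997, -0.074, -0.0]
wrist_force: [-0.3, -0.2, -6.4]
grip_width: 18.5
gripper_force: 58.0
```

```bash
python3 -c "
from h import *
import pickle
st();D={}
for n in ('wrist','scene','side'): D[n]=snap(n)
pickle.dump(D,open('d9.pkl','wb'))
cv2.imwrite('pics/w9.png',D['wrist']['image'][:,:,::-1])
a=D['scene']['image'][110:260,200:400];b=D['side']['image'][120:270,250:450]
cv2.imwrite('pics/m9.png',np.vstack([cv2.resize(a,(800,600))[150:450],cv2.resize(b,(800,600))[80:380]])[:,:,::-1])"
```

```text
15.65 [502.3  76.1 189.7] x [ 0.989 -0.148 -0.001] z [-0.001  0.    -1.   ] F [-0.3 -0.2 -6.4] w 18.5 g 58.0 q [-0.66  0.55  0.68  1.95 -0.47  0.81 -1.44]
```

View pics/w9.png

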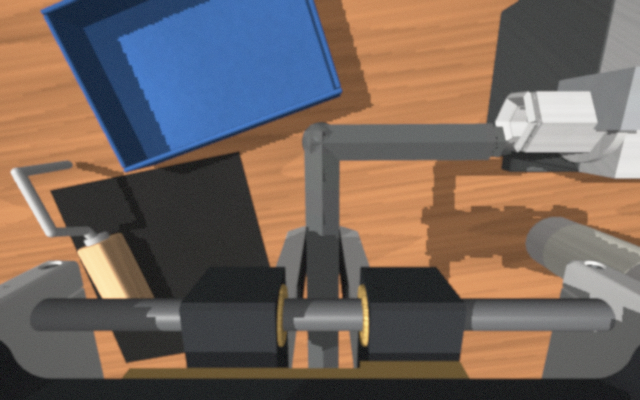

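View pics/m9.png

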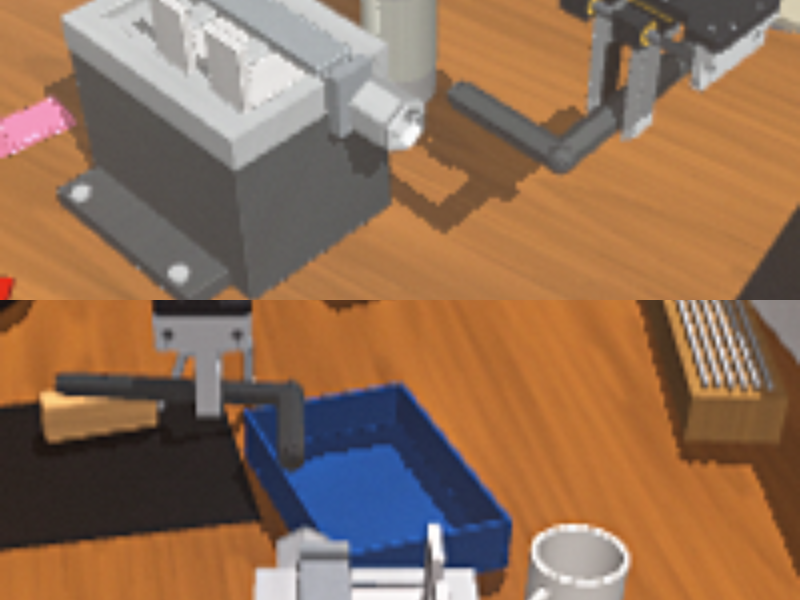

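```bash
python3 -c "
from h import *
import pickle
D=pickle.load(open('d9.pkl','rb'));w,c,s=D['wrist'],D['scene'],D['side']
print('tip ws',tri(w,(500,141),c,(315.5,170.5)),'cs',tri(c,(315.5,170.5),s,(323,180.5)),'ws',tri(w,(500,141),s,(323,180.5)))
print('corner',tri(w,(320,138),c,(340.5,187.5)),tri(c,(340.5,187.5),s,(323.2,163)),tri(w,(320,138),s,(323.2,163)))
print('sock',tri(w,(513,122),c,(302,178)),onz(w,513,122,142),onz(c,302,178,142))
print('exp socket',proj(w,[554,-64,142]),proj(c,[554,-64,142]),proj(s,[554,-64,142]))
print('die edge',onz(c,216.2,152,168),onz(c,260,188.8,168))
a=w['image'][70:190,440:640];b=c['image'][140:215,240:365]
cv2.imwrite('pics/m10.png',np.vstack([cv2.resize(a,(500,300),interpolation=2),cv2.resize(b,(500,300),interpolation=2)])[:,:,::-1])
"
```

```text
tip ws (array([551.2, -23. , 195.5]), np.float64(7.6)) cs (array([551.7, -21.4, 191.7]), np.float64(4.7)) ws (array([551.8, -28.1, 194.5]), np.float64(1.4))
corner (array([565.9,  69.1, 189.3]), np.float64(4.0)) (array([568.5,  72.2, 192.3]), np.float64(1.4)) (array([567.7,  67.2, 195. ]), np.float64(1.1))
sock (array([556. , -63.1, 147.9]), np.float64(0.4)) [555.5 -66.9 142. ] [550.7 -66.9 142. ]
exp socket [508.7 124.9] [302.1 179. ] [325.2 202.3]
die edge [ 630.1 -329.5  168. ] [ 676.1 -114.5  168. ]
```

View pics/m10.png

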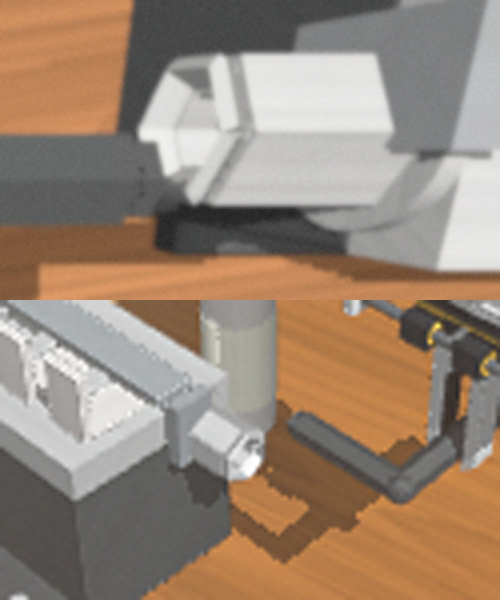

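>>> {"api": "apply_moves", "payload": {
  "deltas": [
    [0.008,0,0.02,0,0,0.8],
    [0.008,0,0.04,0,0,0.8],
    [0.008,0,0.052,0,0,0.8],
    [0.008,0,0.052,0,0,0.8],
    [0.008,0,0.052,0,0,0.8]
  ]
}}

```text
clock: 16.42
tcp_pos: [512.8, 74.2, 139.7]
ee_rot: [-0.001, 0.997, -0.082, 0.002]
wrist_force: [-1.1, -0.1, -5.4]
grip_width: 18.6
gripper_force: 58.0
```

```bash
python3 -c "
from h import *
import pickle
st();D={}
for n in ('wrist','scene','side'): D[n]=snap(n)
pickle.dump(D,open('d11.pkl','wb'))
w,c,s=D['wrist'],D['scene'],D['side']
a=w['image'][80:200,400:600];b=c['image'][150:225,250:375];d=s['image'][150:225,280:405]
k=lambda x:cv2.resize(x,(400,240),interpolation=2)
cv2.imwrite('pics/m11.png',np.vstack([np.hstack([cv2.resize(a,(400,240),interpolation=2),k(d)]),cv2.resize(b,(800,480),interpolation=2)[120:480]])[:,:,::-1])
"
```

```text
16.43 [512.8  74.2 139.7] x [ 0.987 -0.163  0.004] z [ 0.004  0.001 -1.   ] F [-1.1 -0.1 -5.4] w 18.6 g 58.0 q [-0.6   0.63  0.61  1.98 -0.55  0.7  -1.38]
```

View pics/m11.png

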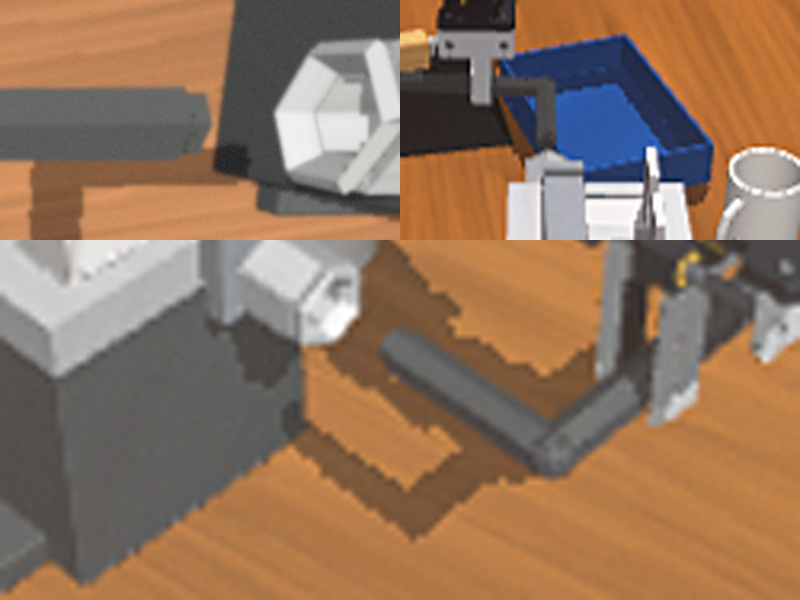

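>>> {"api": "apply_moves", "payload": {
  "deltas": [
    [0.002,0.012,0,0,0,0],
    [0.002,0.024,0,0,0,0],
    [0.002,0.032,0,0,0,0],
    [0.002,0.036,0,0,0,0],
    [0.002,0.036,0,0,0,0]
  ]
}}

```text
clock: 17.2
tcp_pos: [508.4, 38.1, 139.2]
ee_rot: [-0.0, 0.997, -0.082, 0.002]
wrist_force: [0.3, 1.9, -6.1]
grip_width: 18.3
gripper_force: 58.0
```

```bash
python3 -c "
from h import *
st();w=snap('wrist','w12.png')"
```

```text
17.2 [508.4  38.1 139.2] x [ 0.986 -0.164  0.003] z [ 0.003  0.001 -1.   ] F [ 0.3  1.9 -6.1] w 18.3 g 58.0 q [-0.53  0.62  0.61  2.   -0.54  0.69 -1.31]
```

>>> {"api": "apply_moves", "payload": {
  "deltas": [
    [0,0.003,0,0,0,0],
    [0,0.006,0,0,0,0],
    [0,0.009,0,0,0,0],
    [0,0.012,0,0,0,0],
    [0,0.015,0,0,0,0]
  ]
}}

```text
clock: 17.88
tcp_pos: [506.1, 23.4, 139.2]
ee_rot: [-0.0, 0.997, -0.082, 0.002]
wrist_force: [0.4, -0.5, -6.3]
grip_width: 18.4
gripper_force: 58.0
```

>>> {"api": "apply_moves", "payload": {
  "deltas": [
    [0,0.003,0,0,0,0],
    [0,0.006,0,0,0,0],
    [0,0.009,0,0,0,0],
    [0,0.012,0,0,0,0],
    [0,0.015,0,0,0,0]
  ]
}}

```text
clock: 18.5
tcp_pos: [503.7, 8.7, 139.2]
ee_rot: [-0.0, 0.997, -0.082, 0.002]
wrist_force: [0.8, 0.3, -5.9]
grip_width: 18.3
gripper_force: 58.0
```

```bash
python3 -c "
from h import *
import pickle
st();D={}
for n in ('wrist','scene','side'): D[n]=snap(n)
pickle.dump(D,open('d13.pkl','wb'))
w=D['wrist']
print(proj(w,[554,-64,142]))
g=cv2.cvtColor(w['image'],cv2.COLOR_RGB2GRAY)
for v in (128,136,144,152): print(v,g[v,320:620:10].tolist())
"
```

```text
18.5 [503.7   8.7 139.2] x [ 0.987 -0.163  0.004] z [ 0.004  0.001 -1.   ] F [ 0.8  0.3 -5.9] w 18.3 g 58.0 q [-0.47  0.61  0.6   2.01 -0.54  0.68 -1.26]
[438.3 145. ]
128 [86, 95, 93, 90, 94, 93, 92, 92, 92, 93, 95, 93, 95, 96, 191, 208, 220, 219, 219, 218, 218, 217, 211, 118, 116, 117, 177, 177, 175, 117]
136 [99, 91, 93, 93, 93, 94, 89, 95, 91, 94, 95, 89, 93, 96, 208, 169, 212, 212, 211, 211, 214, 214, 213, 117, 119, 115, 173, 172, 171, 117]
144 [95, 82, 83, 85, 82, 84, 82, 84, 80, 81, 82, 80, 84, 84, 152, 154, 191, 189, 185, 185, 186, 178, 182, 117, 115, 117, 174, 171, 161, 119]
152 [102, 75, 83, 83, 82, 85, 82, 82, 84, 82, 82, 80, 82, 100, 155, 179, 180, 179, 177, 174, 178, 180, 166, 115, 114, 126, 173, 172, 199, 100]
```

>>> {"api": "apply_moves", "payload": {
  "deltas": [
    [0,0.003,0,0,0,0],
    [0,0.006,0,0,0,0],
    [0,0.009,0,0,0,0],
    [0,0.012,0,0,0,0],
    [0,0.015,0,0,0,0]
  ]
}}

```text
clock: 19.27
tcp_pos: [501.2, -6.1, 139.2]
ee_rot: [-0.0, 0.997, -0.082, 0.002]
wrist_force: [1.2, 0.1, -4.9]
grip_width: 18.5
gripper_force: 58.0
```

>>> {"api": "apply_moves", "payload": {
  "deltas": [
    [0,0.003,0,0,0,0],
    [0,0.006,0,0,0,0],
    [0,0.009,0,0,0,0],
    [0,0.012,0,0,0,0],
    [0,0.014,0,0,0,0]
  ]
}}

```text
clock: 19.9
tcp_pos: [498.6, -15.5, 139.0]
ee_rot: [-0.003, 0.997, -0.08, 0.001]
wrist_force: [1.3, 11.6, -3.5]
grip_width: 18.3
gripper_force: 58.2
```

```bash
python3 -c "
from h import *
import pickle
st();D={}
for n in ('wrist','scene','side'): D[n]=snap(n)
pickle.dump(D,open('d14.pkl','wb'))
w=D['wrist'];g=cv2.cvtColor(w['image'],cv2.COLOR_RGB2GRAY)
for v in (128,136,144,152): print(v,g[v,290:560:6].tolist())
"
```

```text
19.9 [498.6 -15.5 139. ] x [ 0.987 -0.159  0.001] z [ 0.002  0.006 -1.   ] F [ 1.3 11.6 -3.5] w 18.3 g 58.2 q [-0.41  0.6   0.59  2.02 -0.54  0.67 -1.2 ]
128 [127, 128, 121, 90, 86, 77, 84, 88, 91, 86, 87, 86, 91, 89, 89, 87, 89, 89, 91, 189, 168, 143, 212, 211, 209, 211, 208, 211, 209, 204, 206, 207, 206, 208, 113, 113, 113, 112, 159, 169, 167, 168, 167, 197, 110]
136 [125, 128, 91, 94, 102, 74, 81, 90, 90, 91, 87, 92, 87, 86, 90, 90, 92, 88, 90, 185, 187, 142, 209, 210, 207, 208, 209, 208, 210, 206, 209, 210, 209, 208, 129, 113, 113, 109, 166, 169, 168, 166, 168, 192, 111]
144 [130, 128, 87, 85, 84, 72, 79, 79, 81, 76, 78, 78, 79, 79, 75, 81, 77, 77, 77, 155, 169, 128, 166, 166, 169, 166, 167, 165, 168, 168, 167, 169, 169, 168, 126, 109, 110, 112, 166, 167, 168, 163, 166, 163, 113]
152 [128, 126, 105, 86, 100, 63, 73, 79, 78, 78, 78, 79, 79, 77, 78, 80, 81, 78, 75, 180, 128, 134, 173, 174, 170, 169, 171, 170, 169, 170, 170, 172, 168, 168, 148, 119, 118, 114, 167, 165, 163, 164, 154, 204, 154]
```

>>> {"api": "apply_moves", "payload": {
  "deltas": [
    [0,-0.003,0,0,0,0],
    [0.0006,-0.003,0.0058,0,5,0],
    [0.0017,-0.003,0.0116,0,10,0],
    [0.0033,-0.003,0.0172,0,15,0],
    [0.0033,-0.003,0.0172,0,15,0]
  ]
}}

```text
clock: 20.68
tcp_pos: [502.3, -15.0, 122.3]
ee_rot: [0.008, 0.988, -0.08, 0.132]
wrist_force: [4.0, 13.6, 5.8]
grip_width: 18.4
gripper_force: 58.1
```

```bash
python3 -c "
from h import *
st()"
```

```text
20.68 [502.3 -15.  122.3] x [ 0.952 -0.156  0.262] z [ 0.259 -0.037 -0.965] F [ 4.  13.6  5.8] w 18.4 g 58.1 q [-0.41  0.54  0.5   2.28 -1.1   0.24 -0.68]
```

```bash
cat >> h.py <<'E'
def lever(th,tau,back=0,Dy=-9.3):
    "world TCP pose for lever angle th(deg), tool tilt tau"
    a=np.radians(Dy);X=np.array([np.cos(a),np.sin(a),0]);B=np.c_[X,np.cross([0,0,-1.],X),[0,0,-1.]]
    P=np.array([67,0,-4.]);G0=np.array([0,0,-7.]);r=lambda t:R.from_euler('y',t,degrees=True)
    O=np.array([498.9,-15.5,139.2])
    t=P+r(th).apply(G0-P)+r(tau).apply([0,0,7.])+[0,-back,0]
    return O+B@t, B@r(tau).as_matrix()
E
python3 -c "
from h import *
print(lever(15,15))
for th,ta in [(18,10),(22,7),(26,6),(30,5),(34,5),(38,5),(42,5),(46,5)]: p,T=lever(th,ta,2);print(th,p.round(1),*go(p,T))"
```

```text
(array([502.17462985, -16.0362412 , 121.99542067]), array([[ 0.95322942, -0.16160382,  0.25541705],
       [-0.1560973 , -0.98685572, -0.04182615],
       [ 0.25881905,  0.        , -0.96592583]]))
18 [502.7 -14.1 118.5] [-0.0008 -0.0009  0.0038] [-0.3  -5.18  0.02]
22 [503.8 -14.3 113.9] [-0.001  -0.0009  0.0085] [-0.3  -8.18  0.03]
26 [505.3 -14.5 109.6] [-0.0006 -0.0009  0.0131] [-0.3  -9.18  0.03]
30 [507.2 -14.8 105.3] [ 0.0001 -0.0009  0.0177] [ -0.3  -10.18   0.04]
34 [509.5 -15.2 101.2] [ 0.0013 -0.0009  0.0222] [ -0.3  -10.18   0.04]
38 [512.  -15.6  97.3] [ 0.0028 -0.0008  0.0267] [ -0.3  -10.18   0.04]
42 [514.8 -16.1  93.6] [ 0.0045 -0.0008  0.031 ] [ -0.3  -10.18   0.04]
46 [517.9 -16.6  90.1] [ 0.0066 -0.0008  0.0352] [ -0.3  -10.18   0.04]
```

>>> {"api": "apply_moves", "payload": {
  "deltas": [
    [-0.0008,-0.002,0.0038,0,-5,0],
    [-0.001,-0.002,0.0085,0,-8,0],
    [-0.0006,-0.002,0.0131,0,-9,0],
    [0.0001,-0.002,0.0177,0,-10,0],
    [0.0013,-0.002,0.0222,0,-10,0]
  ]
}}

```text
clock: 21.3
tcp_pos: [509.4, -15.7, 102.3]
ee_rot: [0.002, 0.996, -0.081, 0.045]
wrist_force: [-7.6, 4.2, 20.5]
grip_width: 18.6
gripper_force: 58.1
```

```bash
python3 -c "
from h import *
st()
for th in (34,38,42,46,50): p,T=lever(th,5,2);print(th,p.round(1),*go(p,T))"
```

```text
21.3 [509.4 -15.7 102.3] x [ 0.983 -0.161  0.089] z [ 0.089 -0.01  -0.996] F [-7.6  4.2 20.5] w 18.6 g 58.1 q [-0.5   0.69  0.72  2.11 -0.89  0.56 -0.87]
34 [509.5 -15.2 101.2] [-0.0001 -0.0005  0.001 ] [-0.24 -0.12 -0.03]
38 [512.  -15.6  97.3] [ 0.0021 -0.0005  0.0052] [-0.24 -0.12 -0.03]
42 [514.8 -16.1  93.6] [ 0.0046 -0.0005  0.0091] [-0.24 -0.12 -0.03]
46 [517.9 -16.6  90.1] [ 0.0074 -0.0005  0.0129] [-0.24 -0.12 -0.03]
50 [521.2 -17.1  86.8] [ 0.0104 -0.0005  0.0165] [-0.24 -0.12 -0.03]
```

>>> {"api": "apply_moves", "payload": {
  "deltas": [
    [0.002,0,0.0052,0,0,0],
    [0.0046,0,0.0095,0,0,0],
    [0.0074,0,0.0135,0,0,0],
    [0.0085,0,0.016,0,0,0],
    [0.0085,0,0.016,0,0,0]
  ]
}}

```text
clock: 21.92
tcp_pos: [520.0, -17.4, 87.7]
ee_rot: [0.002, 0.996, -0.081, 0.046]
wrist_force: [-5.4, 5.4, 20.0]
grip_width: 18.9
gripper_force: 58.1
```

```bash
python3 -c "
from h import *
import pickle
st();D={}
for n in ('wrist','scene','side'): D[n]=snap(n)
pickle.dump(D,open('d15.pkl','wb'))
# keeper shift in side view: compare edge profiles with earlier
E=pickle.load(open('d14.pkl','rb'))
for v in (195,203,212,221,230):
  for n,d in (('b',E),('a',D)):
    g=cv2.cvtColor(d['side']['image'],cv2.COLOR_RGB2GRAY)[v,305:375];print(v,n,g[::2].tolist())
print(proj(D['side'],[569-26*.988,-218+4,180]),proj(D['side'],[569-51*.988,-218+8,180]))
"
```

```text
21.93 [520.  -17.4  87.7] x [ 0.983 -0.161  0.091] z [ 0.091 -0.011 -0.996] F [-5.4  5.4 20. ] w 18.9 g 58.1 q [-0.47  0.72  0.69  2.09 -0.92  0.54 -0.85]
195 b [143, 108, 47, 52, 51, 51, 55, 54, 54, 73, 69, 75, 87, 84, 83, 84, 83, 83, 85, 84, 87, 84, 85, 87, 89, 87, 103, 111, 76, 51, 52, 50, 44, 64, 83]
195 a [150, 149, 149, 146, 145, 127, 148, 129, 56, 55, 80, 76, 74, 85, 86, 86, 86, 83, 86, 86, 87, 85, 87, 87, 88, 88, 106, 111, 78, 47, 52, 51, 48, 66, 84]
203 b [116, 120, 116, 114, 111, 112, 113, 151, 175, 174, 113, 108, 108, 111, 109, 111, 84, 76, 60, 53, 54, 55, 56, 56, 56, 50, 62, 255, 82, 55, 58, 56, 57, 56, 55]
203 a [117, 136, 144, 143, 132, 96, 93, 113, 112, 109, 104, 215, 223, 156, 131, 83, 72, 76, 61, 53, 55, 57, 56, 57, 57, 53, 62, 255, 84, 54, 58, 57, 59, 56, 58]
212 b [117, 125, 129, 124, 166, 221, 219, 216, 217, 232, 160, 174, 175, 176, 178, 176, 163, 222, 221, 224, 220, 222, 222, 223, 224, 212, 123, 255, 253, 229, 230, 236, 108, 67, 64]
212 a [53, 68, 147, 139, 115, 172, 176, 179, 176, 176, 177, 218, 221, 218, 237, 218, 219, 222, 224, 225, 221, 224, 224, 226, 227, 215, 125, 255, 253, 229, 231, 236, 108, 69, 64]
221 b [123, 118, 125, 125, 167, 224, 221, 220, 218, 236, 128, 177, 175, 177, 178, 177, 175, 219, 223, 221, 223, 226, 228, 232, 143, 125, 121, 84, 139, 233, 230, 232, 243, 116, 111]
221 a [124, 120, 128, 130, 115, 174, 175, 177, 175, 177, 176, 172, 227, 227, 217, 216, 217, 221, 224, 223, 225, 228, 229, 233, 146, 126, 122, 84, 141, 235, 230, 232, 243, 118, 111]
230 b [124, 123, 125, 128, 199, 225, 223, 220, 222, 240, 102, 176, 173, 176, 177, 178, 174, 246, 243, 243, 242, 243, 244, 246, 241, 116, 123, 161, 146, 239, 232, 233, 235, 248, 112]
230 a [123, 123, 125, 133, 111, 177, 171, 176, 177, 178, 177, 152, 230, 237, 86, 247, 242, 243, 243, 243, 244, 244, 245, 246, 242, 118, 126, 163, 147, 241, 233, 234, 235, 248, 114]
[330.8 225.7] [320.9 225.6]
```

>>> {"api": "apply_moves", "payload": {
  "deltas": [
    [-0.0025,0,-0.004,0,0,0],
    [-0.005,0,-0.008,0,0,0],
    [-0.006,0,-0.0105,0,0,0],
    [-0.006,0,-0.0105,0,0,0]
  ]
}}

```text
clock: 22.58
tcp_pos: [513.7, -16.4, 95.4]
ee_rot: [0.003, 0.996, -0.081, 0.045]
wrist_force: [5.7, 2.3, -9.3]
grip_width: 18.5
gripper_force: 58.0
```

>>> {"api": "apply_moves", "payload": {
  "deltas": [
    [0,-0.003,0,0,0,0],
    [0,-0.006,0,0,0,0],
    [0,-0.01,0,0,0,0],
    [0,-0.015,0,0,0,0],
    [0,-0.02,0,0,0,0]
  ]
}}

```text
clock: 23.2
tcp_pos: [516.8, -0.2, 95.6]
ee_rot: [0.006, 0.995, -0.083, 0.046]
wrist_force: [4.1, -4.8, -7.9]
grip_width: 18.4
gripper_force: 58.0
```

```bash
python3 -c "
from h import *
st()"
```

```text
23.2 [ 5.168e+02 -2.000e-01  9.560e+01] x [ 0.982 -0.165  0.093] z [ 0.091 -0.019 -0.996] F [ 4.1 -4.8 -7.9] w 18.4 g 58.0 q [-0.53  0.71  0.72  2.1  -0.9   0.56 -0.91]
```

>>> {"api": "apply_moves", "payload": {
  "deltas": [
    [0,-0.005,0,0,0,0],
    [0,-0.012,0,0,0,0],
    [0,-0.02,0,0,0,0],
    [0,-0.028,0,0,0,0],
    [0,-0.036,0,0,0,0]
  ]
}}

```text
clock: 23.82
tcp_pos: [520.8, 39.7, 95.2]
ee_rot: [0.003, 0.996, -0.082, 0.044]
wrist_force: [0.1, 0.2, -6.1]
grip_width: 18.4
gripper_force: 58.0
```

>>> {"api": "apply_moves", "payload": {
  "deltas": [
    [0,-0.02,0,0,0,0],
    [0,-0.045,0,0,0,0],
    [0,-0.07,0,0,0,0],
    [0,-0.07,-0.03,0,0,0],
    [0,-0.07,-0.05,0,0,0]
  ]
}}

```text
clock: 24.45
tcp_pos: [528.0, 109.2, 145.9]
ee_rot: [0.003, 0.996, -0.081, 0.044]
wrist_force: [0.7, 0.1, -6.1]
grip_width: 18.6
gripper_force: 58.0
```

```bash
python3 -c "
from h import *
import pickle
st();D={}
for n in ('wrist','scene','side'): D[n]=snap(n)
pickle.dump(D,open('d16.pkl','wb'))
for v in (212,221): print(v,cv2.cvtColor(D['side']['image'],cv2.COLOR_RGB2GRAY)[v,305:345:1].tolist())
a=D['scene']['image'][100:300,180:480];b=D['side']['image'][120:320,230:530]
cv2.imwrite('pics/m16.png',np.vstack([cv2.resize(a,(450,300),interpolation=2),cv2.resize(b,(450,300),interpolation=2)])[:,:,::-1])"
```

```text
24.45 [528.  109.2 145.9] x [ 0.983 -0.161  0.089] z [ 0.088 -0.013 -0.996] F [ 0.7  0.1 -6.1] w 18.6 g 58.0 q [-0.83  0.69  0.87  2.   -0.79  0.72 -1.22]
212 [119, 119, 128, 134, 132, 128, 127, 126, 185, 131, 176, 178, 178, 179, 182, 181, 178, 178, 179, 180, 179, 183, 222, 226, 225, 228, 221, 104, 241, 237, 222, 222, 224, 225, 225, 227, 227, 228, 229, 227]
221 [126, 126, 123, 119, 131, 135, 132, 129, 118, 160, 174, 180, 178, 178, 180, 181, 180, 181, 179, 179, 183, 177, 174, 226, 229, 228, 230, 214, 221, 221, 221, 221, 220, 221, 224, 227, 227, 227, 226, 225]
```

View pics/m16.png

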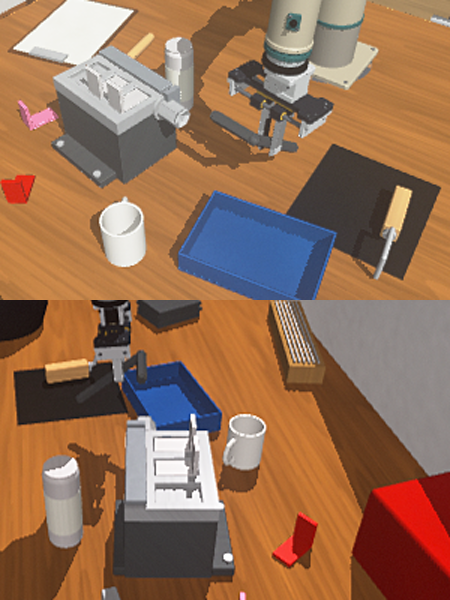

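```bash
python3 -c "
from h import *
print(go([450,245,146],down(-9)))"
```

```text
(array([-0.0993, -0.1214, -0.009 ]), array([-0.11, -5.19, -0.34]))
```

>>> {"api": "apply_moves", "payload": {
  "deltas": [
    [-0.03,-0.04,-0.003,0,-5.2,0],
    [-0.06,-0.08,-0.006,0,-5.2,0],
    [-0.0993,-0.1214,-0.009,0,-5.2,0],
    [-0.0993,-0.1214,-0.009,0,-5.2,0],
    [-0.0993,-0.1214,-0.009,0,-5.2,0]
  ],
  "force": 40
}}

```text
clock: 25.22
tcp_pos: [449.8, 244.1, 144.8]
ee_rot: [-0.0, 0.997, -0.081, -0.0]
wrist_force: [1.3, -1.3, -5.3]
grip_width: 18.8
gripper_force: 40.0
```

>>> {"api": "apply_moves", "payload": {
  "deltas": [
    [0,0,0.03,0,0,0],
    [0,0,0.055,0,0,0],
    [0,0,0.07,0,0,0],
    [0,0,0.078,0,0,0],
    [0,0,0.084,0,0,0]
  ]
}}

```text
clock: 25.85
tcp_pos: [452.6, 243.5, 62.2]
ee_rot: [-0.001, 0.997, -0.082, 0.002]
wrist_force: [4.6, -2.3, 1.9]
grip_width: 18.7
gripper_force: 40.0
```

```bash
python3 -c "
from h import *
st()"
```

```text
25.85 [452.6 243.5  62.2] x [ 0.986 -0.164  0.004] z [ 0.004  0.001 -1.   ] F [ 4.6 -2.3  1.9] w 18.7 g 40.0 q [-1.02  0.82  0.75  2.04 -0.94  0.67 -1.36]
```

Contact as predicted; reduce grip and lower so the key levels itself.

>>> {"api": "apply_moves", "payload": {
  "deltas": [
    [0,0,0.006,0,0,0],
    [0,0,0.012,0,0,0],
    [0,0,0.018,0,0,0],
    [0,0,0.024,0,0,0],
    [0,0,0.03,0,0,0]
  ],
  "force": 15
}}

```text
clock: 26.48
tcp_pos: [450.2, 244.3, 31.2]
ee_rot: [-0.001, 0.997, -0.082, -0.0]
wrist_force: [0.6, -1.0, -5.3]
grip_width: 18.6
gripper_force: 15.0
```

>>> {"api": "apply_moves", "payload": {
  "deltas": [
    [0,0,0.005,0,0,0],
    [0,0,0.01,0,0,0],
    [0,0,0.015,0,0,0],
    [0,0,0.015,0,0,0]
  ]
}}

```text
clock: 26.98
tcp_pos: [449.9, 244.2, 16.2]
ee_rot: [-0.0, 0.997, -0.082, -0.001]
wrist_force: [0.3, -0.3, -5.1]
grip_width: 18.7
gripper_force: 15.0
```

>>> {"api": "apply_moves", "payload": {
  "deltas": [
    [0,0,0.002,0,0,0],
    [0,0,0.003,0,0,0],
    [0,0,0.003,0,0,0]
  ]
}}

```text
clock: 27.35
tcp_pos: [450.4, 244.3, 13.7]
ee_rot: [-0.001, 0.997, -0.082, 0.0]
wrist_force: [0.9, -0.6, -4.6]
grip_width: 18.8
gripper_force: 15.0
```

>>> {"api": "apply_moves", "payload": {
  "deltas": [
    [0,0,0,0,0,0],
    [0,0,0,0,0,0],
    [0,0,0,0,0,0],
    [0,0,0,0,0,0],
    [0,0,0,0,0,0]
  ],
  "fingers": -0.2
}}

```text
clock: 27.98
tcp_pos: [450.4, 244.3, 13.7]
ee_rot: [-0.001, 0.997, -0.082, -0.0]
wrist_force: [0.2, 0.4, -0.0]
grip_width: 56.3
gripper_force: 0.0
```

>>> {"api": "apply_moves", "payload": {
  "deltas": [
    [0,0,-0.03,0,0,0],
    [0,0,-0.09,0,0,0],
    [0,0,-0.15,0,0,0],
    [0,0,-0.21,0,0,0],
    [0,0,-0.26,0,0,0]
  ]
}}

```text
clock: 28.6
tcp_pos: [450.4, 243.8, 275.9]
ee_rot: [-0.001, 0.997, -0.082, 0.0]
wrist_force: [1.2, 0.7, 0.0]
grip_width: 56.4
gripper_force: 0.0
```

```bash
python3 -c "
from h import *
import pickle
st();D={}
for n in ('wrist','scene','side'): D[n]=snap(n)
pickle.dump(D,open('d17.pkl','wb'))
w=D['wrist'];g=cv2.cvtColor(w['image'],cv2.COLOR_RGB2GRAY);print(proj(w,[427,248,12]),proj(w,[517,234,12]))
# ascii
b=cv2.resize(g[100:260,240:440],(66,40),interpolation=3)
for r in b: print(''.join(' .:-=+*#%@'[::-1][min(9,int(x)//16)] for x in r))
"
```

```text
28.6 [450.4 243.8 275.9] x [ 0.987 -0.163  0.001] z [ 0.001  0.002 -1.   ] F [1.2 0.7 0. ] w 56.4 g 0.0 q [-1.23  0.55  1.07  1.84 -0.55  1.08 -1.69]
[322.1 191.2] [321.5 128. ]
:::::.........-+#**+++++*###%%%%%########=:.......................
=-::...........:-+**#%%%%%%%%%###########+.........:.........     
=====-::..::-=+**######%%%###############*:....:::....      ......
..:-=++****##############################*-.................:.....
:-+**#%%%#################################-.......................
######%%%#################****************=:::::..................
#######%%%###############====================--=---:..............
########%%##############*===========================-.............
########%%##############*=-=+=======================:.............
#########%%#############*=-=++*************+======-:..............
#########%%#############*=-=+*%%###########+:.....................
#########%%%#############=-=+*%%###########*:.....................
##########%%#############=-=+*%%###########*-.....................
##########%%%###########*=-=+*%%############=......
[... 1047 characters left out ...]
-=+*%%###############*:.............. ..
##*        =+#%%%%#######=-=+*%%################-........         
###-       -=*%%%%%######=-=+*%%##########*+**##=......           
###*     .:=*+%%%%%######=-=+*%%###########=--===.....       .....
####=.::::-##*%%%%%######=-=+*%%##########%*-----:............    
###*-:::::+%%#%##########=-=+*%%##########%%=-----:.....          
##*-:::::-#%%############=-=+*%%##########%%*------.              
##-::::::*%%%############+-=+#%###########%%%+------.          ...
#=:::::-+%%%%############*=+*#############%%%#=-----:. ...........
=:::---=#%%%%#############################%%%%*------:.......     
:------+%%%%##############################%%%%#=------:.
```

```bash
python3 -c "
from tray import *
import pickle
D=pickle.load(open('d17.pkl','rb'));tray(D['scene'])
print(go([621,-164,290],down(81)))"
```

```text
[323 227] [602.9  45. ]
[404 255] [558.5 277.2]
[385 312] [735.9 311.4]
[299 278] [778.5  91.2]
[299 268] [754.5  73.2]
(array([ 0.2336,  0.3753, -0.0153]), array([-7.000e-02, -3.500e-01, -9.036e+01]))
```

>>> {"api": "apply_moves", "payload": {
  "deltas": [
    [0.2336,0.3753,-0.015,0,-0.3,-90.3],
    [0.2336,0.3753,-0.015,0,-0.3,-90.3],
    [0.2336,0.3753,-0.015,0,-0.3,-90.3],
    [0.2336,0.3753,-0.015,0,-0.3,-90.3],
    [0.2336,0.3753,-0.015,0,-0.3,-90.3]
  ]
}}

```text
clock: 29.38
tcp_pos: [569.7, -45.8, 282.2]
ee_rot: [-0.002, 0.925, 0.38, -0.002]
wrist_force: [1.3, 0.4, 0.4]
grip_width: 56.3
gripper_force: 0.0
```

```bash
python3 -c "
from h import *
st();print(go([621,-164,290],down(81)))"
```

```text
29.38 [569.7 -45.8 282.2] x [ 0.711  0.704 -0.003] z [-0.006  0.001 -1.   ] F [1.3 0.4 0.4] w 56.3 g 0.0 q [-0.42  0.53  0.71  1.66 -0.38  1.1  -0.38]
(array([-0.0467,  0.1201, -0.0083]), array([ -0.33,   0.08, -36.29]))
```

>>> {"api": "apply_moves", "payload": {
  "deltas": [
    [-0.0467,0.12,-0.008,0,0,-36.3],
    [-0.0467,0.12,-0.008,0,0,-36.3],
    [-0.0467,0.12,-0.008,0,0,-36.3],
    [-0.0467,0.12,-0.008,0,0,-36.3],
    [-0.0467,0.12,-0.008,0,0,-36.3]
  ]
}}

```text
clock: 30.0
tcp_pos: [619.6, -162.9, 289.9]
ee_rot: [-0.003, 0.763, 0.646, -0.002]
wrist_force: [0.4, -0.1, -0.4]
grip_width: 56.5
gripper_force: 0.0
```

```bash
python3 -c "
from h import *
import pickle
st();w=snap('wrist','w18.png');pickle.dump(w,open('w18.pkl','wb'))
for p in [[621,-164,220],[611,-225,220],[602,-287,220],[621+3,-145,220],[618,-183,220]]: print(p,proj(w,p))
g=cv2.cvtColor(w['image'],cv2.COLOR_RGB2GRAY)
b=g[150:300:4,250:400:2]
for i,r in enumerate(b): print(150+4*i,''.join('@%#*+=-:. '[min(9,int(x)//25)] for x in r))
"
```

```text
30.0 [ 619.6 -162.9  289.9] x [0.164 0.986 0.001] z [-0.006  0.002 -1.   ] F [ 0.4 -0.1 -0.4] w 56.5 g 0.0 q [-0.08  0.6   0.52  1.45 -0.31  1.18  0.32]
[621, -164, 220] [323.7 213.8]
[611, -225, 220] [323.9 280.7]
[602, -287, 220] [325.2 341. ]
[624, -145, 220] [323.6 191.3]
[618, -183, 220] [323.9 235.5]
150 --=+++=++++***+*************+++**********************+++**+****++******++++
154 --=+++++++*########%#############%##%%#%#####%#%##***+++***+**+++******++++
158 --=+++++++++*#%#%%#%%%%%%########%%#%%%%#%%#%%%%%###*+++++*+***+++*****++++
162 =========+++*##########%#######%#####################*+++*++*+++++*******++
166 ----=====+++++++++++++++++++++++++++++++++++=++++=+=++=++**+*+++++*******++
170 -------------------------------------------------------=*#####**++*******++
174 -------------------------------------------------------=*######*++********+
178 -------------------------------------------------------=##******++********+
182 -----------=-------====----====---=========------------=*+----+*+++********
186 ----=*+=++=======-=====----==--===---===+++=-----------=*=----+*+++*
[... 1547 characters left out ...]
:::::::::::::::::::-+++====+=----------=**+==+%@@@@@%#+=====
270 ===*%@@@@@@#+=:::::::::::::::::::-++++-:::==----------=*#####%@@@@@@%#+====
274 ==*%@@@@@@%*+=:::::::::::::::::::-++++-:::=+=---------=####***#@@@@@@%#+===
278 =*%@@@@@@@###*++++++++++++++++==+**##*-:::=*=---------=+*******%@@@@@@%#+==
282 *%%@@@@@@#***===------===--------+****-:::=+=---------=+*******#%@@@@@@%*+=
286 #%@@@@@@%***+=-------------------+***+-::-++=---------=*********#@@@@@@@%##
290 #%@@@@@@#**+=--=-----------------+***+-::-++=---------=**********%@@@@@@%##
294 #%%@@@@#****=====================+***+-:-++=----------=***********%@@@@@%##
298 #%%%%%%#####*********************#####***##**********+*###########%%%%%%%##
```

```bash
python3 -c "
from h import *
import pickle
w=pickle.load(open('w18.pkl','rb'))
print(onz(w,330,221,220),onz(w,329,285,220),onz(w,330,200,220),onz(w,330,242,220),onz(w,329,266,220))
p=onz(w,330,221,220);print(go([p[0],p[1],194],down(81)))"
```

```text
[ 625.1 -171.1  220. ] [ 614.8 -229.9  220. ] [ 628.  -153.1  220. ] [ 622.2 -189.7  220. ] [ 617.7 -211.7  220. ]
(array([-0.0075,  0.0071,  0.0961]), array([-0.31, -0.04, -0.46]))
```

>>> {"api": "apply_moves", "payload": {
  "deltas": [
    [-0.0075,0.007,0.03,0,0,-0.5],
    [-0.0075,0.007,0.07,0,0,-0.5],
    [-0.0075,0.007,0.096,0,0,-0.5],
    [-0.0075,0.007,0.096,0,0,-0.5]
  ]
}}

```text
clock: 30.55
tcp_pos: [624.2, -170.3, 193.1]
ee_rot: [-0.003, 0.76, 0.65, -0.003]
wrist_force: [-0.4, 0.8, -0.1]
grip_width: 56.4
gripper_force: 0.0
```

>>> {"api": "apply_moves", "payload": {
  "deltas": [
    [0,0,0,0,0,0],
    [0,0,0,0,0,0],
    [0,0,0,0,0,0],
    [0,0,0,0,0,0],
    [0,0,0,0,0,0]
  ],
  "fingers": 1,
  "force": 10
}}

```text
clock: 31.18
tcp_pos: [625.7, -171.5, 195.9]
ee_rot: [-0.001, 0.76, 0.65, -0.001]
wrist_force: [-1.5, -0.4, 1.3]
grip_width: 10.1
gripper_force: 0.7
```

>>> {"api": "apply_moves", "payload": {
  "deltas": [
    [0,0,0,0,0,0],
    [0,0,0,0,0,0],
    [0,0,0,0,0,0]
  ],
  "force": 30
}}

```text
clock: 31.55
tcp_pos: [625.6, -171.6, 195.8]
ee_rot: [-0.001, 0.76, 0.65, -0.001]
wrist_force: [-2.2, 0.4, 2.7]
grip_width: 7.3
gripper_force: 30.0
```

>>> {"api": "apply_moves", "payload": {
  "deltas": [
    [0,0,-0.005,0,0,0],
    [0,0,-0.015,0,0,0],
    [0,0,-0.03,0,0,0],
    [0,0,-0.055,0,0,0],
    [0,0,-0.085,0,0,0]
  ]
}}

```text
clock: 32.17
tcp_pos: [626.1, -171.6, 282.1]
ee_rot: [-0.001, 0.76, 0.65, -0.001]
wrist_force: [-0.5, -0.2, -1.0]
grip_width: 8.1
gripper_force: 30.0
```

```bash
python3 -c "
from h import *
st();print(go([684.7,130,280],down(100.9)), go([665.8,228,280],down(100.9)))"
```

```text
32.17 [ 626.1 -171.6  282.1] x [ 0.154  0.988 -0.   ] z [-0.003  0.    -1.   ] F [-0.5 -0.2 -1. ] w 8.1 g 30.0 q [-0.06  0.62  0.51  1.44 -0.31  1.17  0.34]
(array([0.307 , 0.0114, 0.002 ]), array([-1.600e-01, -1.000e-02, -1.977e+01])) (array([ 0.4009, -0.0224,  0.0021]), array([-1.600e-01, -1.000e-02, -1.977e+01]))
```

>>> {"api": "apply_moves", "payload": {
  "deltas": [
    [0.05,-0.002,0,0,0,-4],
    [0.1,-0.006,0,0,0,-8],
    [0.15,-0.01,0,0,0,-12],
    [0.2,-0.012,0,0,0,-16],
    [0.25,-0.015,0,0,0,-19.8]
  ]
}}

```text
clock: 32.8
tcp_pos: [650.3, 79.3, 282.0]
ee_rot: [-0.0, 0.636, 0.772, -0.0]
wrist_force: [-0.0, -0.1, -1.2]
grip_width: 7.8
gripper_force: 30.0
```

```bash
python3 -c "
from tray import *
st();tray(snap('scene'));print(go([665.8,228,150],down(100.9)))"
```

```text
32.8 [650.3  79.3 282. ] x [-0.192  0.981  0.   ] z [-0.001  0.    -1.   ] F [-0.  -0.1 -1.2] w 7.8 g 30.0 q [-0.4   0.61  0.42  1.42 -0.26  1.16  0.25]
[323 227] [602.9  45. ]
[404 255] [558.5 277.2]
[385 312] [735.9 311.4]
[299 278] [778.5  91.2]
[299 268] [754.5  73.2]
(array([0.1307, 0.043 , 0.1324]), array([ 0.01, -0.49,  0.85]))
```

>>> {"api": "apply_moves", "payload": {
  "deltas": [
    [0.05,0.015,0.01,0,0,0.5],
    [0.1,0.035,0.05,0,0,0.5],
    [0.131,0.043,0.09,0,0,0.5],
    [0.131,0.043,0.13,0,0,0.5],
    [0.131,0.043,0.14,0,0,0.5]
  ]
}}

```text
clock: 33.48
tcp_pos: [665.2, 214.3, 138.5]
ee_rot: [-0.002, 0.64, 0.769, -0.003]
wrist_force: [0.1, -0.4, -0.8]
grip_width: 7.6
gripper_force: 30.0
```

>>> {"api": "apply_moves", "payload": {
  "deltas": [
    [0,0,0.03,0,0,0],
    [0,0,0.055,0,0,0],
    [0,0,0.075,0,0,0],
    [0,0,0.085,0,0,0],
    [0,0,0.09,0,0,0]
  ]
}}

```text
clock: 34.1
tcp_pos: [667.1, 214.4, 51.0]
ee_rot: [-0.001, 0.64, 0.768, -0.001]
wrist_force: [-0.1, -0.6, -1.6]
grip_width: 8.0
gripper_force: 30.0
```

```bash
python3 -c "
from h import *
st()"
```

```text
34.1 [667.1 214.4  51. ] x [-0.181  0.984  0.001] z [-0.002  0.    -1.   ] F [-0.1 -0.6 -1.6] w 8.0 g 30.0 q [-0.53  0.91  0.33  1.49 -0.37  0.8   0.12]
```

>>> {"api": "apply_moves", "payload": {
  "deltas": [
    [0,0,0.002,0,0,0],
    [0,0,0.004,0,0,0],
    [0,0,0.006,0,0,0],
    [0,0,0.0075,0,0,0],
    [0,0,0.0075,0,0,0]
  ]
}}

```text
clock: 34.72
tcp_pos: [666.4, 214.6, 43.1]
ee_rot: [-0.001, 0.64, 0.768, -0.001]
wrist_force: [-0.0, 0.5, -1.6]
grip_width: 7.9
gripper_force: 30.0
```

>>> {"api": "apply_moves", "payload": {
  "deltas": [
    [0,0,0.001,0,0,0],
    [0,0,0.0015,0,0,0]
  ]
}}

```text
clock: 34.98
tcp_pos: [666.6, 214.6, 42.8]
ee_rot: [-0.001, 0.64, 0.768, -0.001]
wrist_force: [-2.3, 0.4, 8.0]
grip_width: 7.7
gripper_force: 30.0
```

Seated on the tray floor. Release to a moderate opening and rise.

>>> {"api": "apply_moves", "payload": {
  "deltas": [
    [0,0,-0.001,0,0,0],
    [0,0,-0.001,0,0,0],
    [0,0,-0.001,0,0,0],
    [0,0,-0.001,0,0,0],
    [0,0,-0.001,0,0,0]
  ],
  "fingers": 0.1
}}

```text
clock: 35.6
tcp_pos: [666.5, 214.5, 42.6]
ee_rot: [-0.001, 0.64, 0.768, -0.001]
wrist_force: [0.9, 1.1, 0.9]
grip_width: 42.0
gripper_force: 0.0
```

>>> {"api": "apply_moves", "payload": {
  "deltas": [
    [0,0,-0.03,0,0,0],
    [0,0,-0.09,0,0,0],
    [0,0,-0.15,0,0,0],
    [0,0,-0.21,0,0,0],
    [0,0,-0.25,0,0,0]
  ]
}}

```text
clock: 36.22
tcp_pos: [668.0, 214.5, 296.3]
ee_rot: [-0.0, 0.64, 0.768, 0.001]
wrist_force: [0.4, 0.3, -0.0]
grip_width: 42.5
gripper_force: 0.0
```

```bash
python3 -c "
from h import *
st();print(go([615,-230.5,290],down(81)))"
```

```text
36.23 [668.  214.5 296.3] x [-0.181  0.983  0.001] z [ 0.001  0.001 -1.   ] F [ 0.4  0.3 -0. ] w 42.5 g 0.0 q [-0.56  0.68  0.42  1.25 -0.27  1.27  0.04]
(array([-0.428 , -0.1327,  0.0057]), array([ 0.04, -0.07, 19.42]))
```

>>> {"api": "apply_moves", "payload": {
  "deltas": [
    [-0.428,-0.133,0.006,0,0,19.4],
    [-0.428,-0.133,0.006,0,0,19.4],
    [-0.428,-0.133,0.006,0,0,19.4],
    [-0.428,-0.133,0.006,0,0,19.4],
    [-0.428,-0.133,0.006,0,0,19.4]
  ]
}}

```text
clock: 36.85
tcp_pos: [629.7, -97.5, 288.7]
ee_rot: [-0.001, 0.76, 0.65, -0.001]
wrist_force: [0.4, -0.5, 0.6]
grip_width: 42.1
gripper_force: 0.0
```

```bash
python3 -c "
from h import *
st();print(go([615,-230.5,290],down(81)))"
```

```text
36.85 [629.7 -97.5 288.7] x [ 0.156  0.988 -0.   ] z [-0.002  0.    -1.   ] F [ 0.4 -0.5  0.6] w 42.1 g 0.0 q [-0.19  0.59  0.52  1.47 -0.3   1.17  0.22]
(array([-0.1337,  0.0062, -0.0013]), array([-0.14,  0.  ,  0.05]))
```

>>> {"api": "apply_moves", "payload": {
  "deltas": [
    [-0.1337,0.006,0,0,0,0],
    [-0.1337,0.006,0,0,0,0],
    [-0.1337,0.006,0,0,0,0],
    [-0.1337,0.006,0,0,0,0]
  ]
}}

```text
clock: 37.35
tcp_pos: [615.1, -228.8, 288.4]
ee_rot: [-0.001, 0.761, 0.649, -0.001]
wrist_force: [1.1, 0.6, 0.6]
grip_width: 42.6
gripper_force: 0.0
```

```bash
python3 -c "
from h import *
st();w=snap('wrist','w20.png')
print(proj(w,[615,-230.5,220]))
g=cv2.cvtColor(w['image'],cv2.COLOR_RGB2GRAY)
b=g[150:290:5,280:380:2]
for i,r in enumerate(b): print(150+5*i,''.join('@%#*+=-:. '[min(9,int(x)//25)] for x in r))
print(go([615,-230.5,195],down(81)))
"
```

```text
37.35 [ 615.1 -228.8  288.4] x [0.157 0.988 0.001] z [-0.003  0.001 -1.   ] F [1.1 0.6 0.6] w 42.6 g 0.0 q [ 0.03  0.62  0.51  1.41 -0.31  1.19  0.42]
[321.9 215.2]
150 -----------------------++-------------+#######*+++
155 -----------------------++-------------+#######*+++
160 =========================-------------*#######**++
165 --------------------------------------*#######*+++
170 --------------------------------------*#######*+++
175 --------------------------------------*#######*+++
180 +++++++++++++++++++++++++=-----------=*#######*++*
185 :::::::::::::::::::-===+*=-----------=*#######*+++
190 ::::::::::::::::::-====++=-----------=*#######*+++
195 ::::::::::::::::::==---=+=-----------=*######**+++
200 :::::::::::::::::=+-:::-+=-----------=#######*++*+
205 ::::::::::::::::=++-:::-+=-----------=*######**+++
210 :::::::::::::::-+++-:::-+=-----------=#######*++++
215 :::::::::::::::=+++-:::-+=-----------=#######**+++
220 ++++++++*+++++*###*-:::-+------------=**+=-=+*++++
225 --==----------=****-:::--------------+#*=---=*++++
230 ==+##=--------=****=:::--------------+%%+======+++
235 ==*%%=--------=+***=:::--------------+%@#+=======+
240 =*%@%***+++++*********+*+=-----------+#@@#+=======
245 +%@@%+=------=+****=---++=-----------+%@@%#+======
250 %@@@%+=-------+***+-----+=-----------+%@@@%*+=====
255 @@@@#==------=+**+-----=+=-----------+#@@@@%*=====
260 @@@%=-==----------------+=-----------+*%@@@@%*====
265 @@@*--=-----------------+=-----------+*#@@@@@%+===
270 @@#=--=------------=+++=+=-----------+**#@@@@%#+==
275 @%*+++++++++++++++++####**=----------+***%@@@@@#+=
280 @*=-----====-==----+*****+------------=--+%@@@@@#+
285 #===----=-==------=*****+=-----------=--=#%@@@@@%#
(array([-0.0037,  0.0002,  0.0933]), array([-0.18, -0.08,  0.11]))
```

>>> {"api": "apply_moves", "payload": {
  "deltas": [
    [-0.0025,0,0.03,0,0,0],
    [-0.0025,0,0.065,0,0,0],
    [-0.0025,0,0.093,0,0,0],
    [-0.0025,0,0.093,0,0,0]
  ]
}}

```text
clock: 37.9
tcp_pos: [614.1, -227.3, 193.3]
ee_rot: [-0.004, 0.759, 0.651, -0.002]
wrist_force: [0.5, 0.5, 0.9]
grip_width: 42.4
gripper_force: 0.0
```

>>> {"api": "apply_moves", "payload": {
  "deltas": [
    [0,0,0,0,0,0],
    [0,0,0,0,0,0],
    [0,0,0,0,0,0],
    [0,0,0,0,0,0],
    [0,0,0,0,0,0]
  ],
  "fingers": 1,
  "force": 10
}}

```text
clock: 38.52
tcp_pos: [614.7, -231.3, 196.2]
ee_rot: [-0.001, 0.76, 0.65, -0.001]
wrist_force: [-0.6, 0.9, 3.3]
grip_width: 8.3
gripper_force: 10.0
```

>>> {"api": "apply_moves", "payload": {
  "deltas": [
    [0,0,0,0,0,0],
    [0,0,0,0,0,0],
    [0,0,0,0,0,0]
  ],
  "force": 30
}}

```text
clock: 38.9
tcp_pos: [614.7, -231.3, 196.1]
ee_rot: [-0.001, 0.76, 0.65, -0.001]
wrist_force: [-0.9, 0.8, 4.6]
grip_width: 7.9
gripper_force: 30.0
```

>>> {"api": "apply_moves", "payload": {
  "deltas": [
    [0,0,-0.005,0,0,0],
    [0,0,-0.015,0,0,0],
    [0,0,-0.03,0,0,0],
    [0,0,-0.055,0,0,0],
    [0,0,-0.085,0,0,0]
  ]
}}

```text
clock: 39.52
tcp_pos: [614.6, -231.2, 281.8]
ee_rot: [-0.001, 0.76, 0.65, -0.001]
wrist_force: [0.2, 0.2, -2.2]
grip_width: 7.7
gripper_force: 30.0
```

```bash
python3 -c "
from h import *
st();print(go([686,122,285],down(100.9)))"
```

```text
39.52 [ 614.6 -231.2  281.8] x [ 0.156  0.988 -0.   ] z [-0.003  0.    -1.   ] F [ 0.2  0.2 -2.2] w 7.7 g 30.0 q [ 0.03  0.63  0.51  1.42 -0.31  1.18  0.43]
(array([ 0.36  ,  0.0154, -0.0034]), array([-1.900e-01, -1.000e-02, -1.988e+01]))
```

>>> {"api": "apply_moves", "payload": {
  "deltas": [
    [0.05,0,0,0,0,-4],
    [0.11,0.003,0,0,0,-8],
    [0.17,0.006,0,0,0,-12],
    [0.23,0.01,0,0,0,-16],
    [0.28,0.012,0,0,0,-19.8]
  ]
}}

```text
clock: 40.15
tcp_pos: [670.8, 46.4, 281.4]
ee_rot: [-0.001, 0.636, 0.772, -0.0]
wrist_force: [0.6, -0.7, -1.9]
grip_width: 7.9
gripper_force: 30.0
```

```bash
python3 -c "
from tray import *
st();tray(snap('scene'));print(go([686,122,142],down(100.9)))"
```

```text
40.15 [670.8  46.4 281.4] x [-0.192  0.981  0.001] z [-0.002  0.001 -1.   ] F [ 0.6 -0.7 -1.9] w 7.9 g 30.0 q [-0.34  0.64  0.42  1.37 -0.26  1.19  0.3 ]
[323 227] [602.9  45. ]
[403 255] [560.1 275. ]
[385 312] [735.9 311.4]
[299 278] [778.5  91.2]
[299 268] [754.5  73.2]
(array([0.0599, 0.0271, 0.1393]), array([ 0.02, -0.49,  0.81]))
```

>>> {"api": "apply_moves", "payload": {
  "deltas": [
    [0.03,0.012,0.01,0,0,0],
    [0.06,0.025,0.05,0,0,0],
    [0.074,0.031,0.09,0,0,0],
    [0.074,0.031,0.13,0,0,0],
    [0.074,0.031,0.14,0,0,0]
  ]
}}

```text
clock: 40.83
tcp_pos: [684.7, 121.8, 138.3]
ee_rot: [-0.003, 0.637, 0.771, -0.003]
wrist_force: [0.4, -0.8, -1.3]
grip_width: 7.8
gripper_force: 30.0
```

>>> {"api": "apply_moves", "payload": {
  "deltas": [
    [0,0,0.03,0,0,0],
    [0,0,0.055,0,0,0],
    [0,0,0.075,0,0,0],
    [0,0,0.085,0,0,0],
    [0,0,0.09,0,0,0]
  ]
}}

```text
clock: 41.45
tcp_pos: [686.6, 121.9, 50.7]
ee_rot: [-0.001, 0.637, 0.771, -0.001]
wrist_force: [-0.2, 0.2, -1.3]
grip_width: 7.8
gripper_force: 30.0
```

>>> {"api": "apply_moves", "payload": {
  "deltas": [
    [0,0,0.002,0,0,0],
    [0,0,0.004,0,0,0],
    [0,0,0.006,0,0,0],
    [0,0,0.008,0,0,0],
    [0,0,0.008,0,0,0]
  ]
}}

```text
clock: 42.08
tcp_pos: [686.3, 122.2, 43.2]
ee_rot: [-0.001, 0.637, 0.771, -0.001]
wrist_force: [-1.3, 0.1, 4.1]
grip_width: 7.3
gripper_force: 30.0
```

>>> {"api": "apply_moves", "payload": {
  "deltas": [
    [0,0,0,0,0,0],
    [0,0,0,0,0,0],
    [0,0,0,0,0,0],
    [0,0,0,0,0,0],
    [0,0,0,0,0,0]
  ],
  "fingers": 0.1
}}

```text
clock: 42.7
tcp_pos: [686.1, 122.1, 42.4]
ee_rot: [-0.001, 0.637, 0.771, -0.001]
wrist_force: [0.8, 0.3, 0.3]
grip_width: 42.1
gripper_force: 0.0
```

>>> {"api": "apply_moves", "payload": {
  "deltas": [
    [0,0,-0.03,0,0,0],
    [0,0,-0.09,0,0,0],
    [0,0,-0.15,0,0,0],
    [0,0,-0.21,0,0,0],
    [0,0,-0.24,0,0,0]
  ]
}}

```text
clock: 43.32
tcp_pos: [688.2, 121.9, 286.8]
ee_rot: [0.001, 0.637, 0.771, 0.001]
wrist_force: [-0.2, 0.3, -0.3]
grip_width: 42.4
gripper_force: 0.0
```

>>> {"api": "apply_moves", "payload": {
  "deltas": [
    [-0.05,-0.04,0,0,0,0],
    [-0.1,-0.08,0,0,0,0],
    [-0.12,-0.1,0,0,0,0],
    [-0.12,-0.1,0,0,0,0],
    [-0.12,-0.1,0,0,0,0]
  ]
}}

```text
clock: 43.95
tcp_pos: [611.8, -13.2, 282.6]
ee_rot: [-0.001, 0.637, 0.771, -0.0]
wrist_force: [0.4, 0.6, -0.0]
grip_width: 42.0
gripper_force: 0.0
```

```bash
python3 -c "
from tray import *
import pickle
st();c=snap('scene','end.png');s=snap('side');pickle.dump((c,s),open('end.pkl','wb'));tray(c)
# predicted leg tops
for n,k in (('c',c),('s',s)):
  for p in ([666.5,214.6,67],[686.3,122,67]): print(n,p,proj(k,p))
g=cv2.cvtColor(c['image'],cv2.COLOR_RGB2GRAY)
for i,r in enumerate(g[215:325:3,280:420:2]): print(215+3*i,''.join('@%#*+=-:. '[min(9,int(x)//25)] for x in r))
h=cv2.cvtColor(c['image'],cv2.COLOR_RGB2HSV);m=cv2.inRange(h,(12,60,150),(26,170,255));m[:,:415]=0;m[:200]=0;m[262:]=0;m[:,460:]=0
q=np.argwhere(m);print(len(q),q.mean(0),onz(c,q[:,1].mean(),q[:,0].mean(),35))
"
```

```text
43.95 [611.8 -13.2 282.6] x [-0.189  0.982  0.002] z [-0.002  0.001 -1.   ] F [ 0.4  0.6 -0. ] w 42.0 g 0.0 q [-0.29  0.54  0.43  1.55 -0.24  1.11  0.39]
[323 227] [602.9  45. ]
[403 255] [560.1 275. ]
[385 312] [735.9 311.4]
[299 278] [778.5  91.2]
[299 268] [754.5  73.2]
c [666.5, 214.6, 67] [364.3 267.5]
c [686.3, 122, 67] [329.6 255.4]
s [666.5, 214.6, 67] [343.4 170.3]
s [686.3, 122, 67] [354.4 184.2]
215 ======================================================*###############
218 =====================================================*################
221 ====================================================*###############**
224 ===================================================*###############*++
227 =====================++====================*+**===*############%#**++*
230 ==================**+****+++===========+===*#+++*+#############**+++##
233 =================***+*********+=============+*#*++**########%#**++*###
236 ================***+**************++=+===+====*##*++**######**+++#####
239 ===============***+***+***************+++=====*####*++**###*+++*######
242 ===========
[... 1436 characters left out ...]
============+*************++*###*++=+===========
302 =--=====================-=============**************++*====+++========
305 ===--=====================-==-============************+=======+++=====
308 =====--========================--============+********============++==
311 ========-=========================--=============+***+===============+
314 ====================================--==============+=================
317 ====================================-==--=-===========================
320 =========================================--=--============+===========
323 ===========================================---=--===========++========
789 [220.53358682 444.30925222] [359.8 318.6  35. ]
```

```bash
python3 -c "
from h import *
import pickle
c,s=pickle.load(open('end.pkl','rb'));d=pickle.load(open('d17.pkl','rb'))
print(proj(c,[426,345,41]),proj(s,[426,345,41]),proj(c,[430,247,12]))
print('diff',[ (np.argwhere(np.abs(k['image'].astype(int)-e['image']).max(2)[190:300,390:480]>40)).shape for k,e in ((c,d['scene']),)])
g=cv2.cvtColor(c['image'],cv2.COLOR_RGB2GRAY)
for i,r in enumerate(g[190:295:3,360:480:2]): print(190+3*i,''.join('@%#*+=-:. '[min(9,int(x)//25)] for x in r))
"
```

```text
[445.4 237.3] [274.6 162.7] [410.9 229.5]
diff [(0, 2)]
190 ===========-===================================-=-==========
193 =====================================================-======
196 =====================#+=====================================
199 ====================######==================================
202 ===================###########==============================
205 ==================###############+==========================
208 =================####################=======================
211 ================#########################===================
214 ===============#################**++########+===============
217 ==============################**+++#############+===========
220 =============################*+++*##################========
223 ============###############**++*##########**############====
226 =====*+====###############*+++*###########:.. -*#########===
229 ===**++**=##############**++*###########%+.....*########+===
232 ====*#*++**##########%**+++*#############:.....#########-===
235 ======*#*+++*########**++*#############%+.....-########=====
238 
[... 530 characters left out ...]
+++++#####*##################: ########*==========
265 . ...   .*+++++#####++################= *########===========
268 -       ++++++*####**====#############: ########============
271 ::::-  ++++++*#####+=======+#########= *#######*============
274 :::::: *+++++#####**=========***#####=:########=============
277 :::::.++++++######+========+==**=-*#+:########==============
280 :::::-*+++++####***===========+**==+--########==============
283 **-::***+++*#####+==============***=:==-+####===============
286 *******+*+######**==================++======*===============
289 ++*****+++######+======================+++===========----===
292 +**++*+++*#####**==========================++==========-=-==
```

```bash
python3 -c "
from h import *
print(manip.sign_off())"
```

```text
the job is handed in; nothing more can be done
None
```

The job is handed in at about 44 s of the 210 s. The last camera frame shows the tray drawn in to x ≈ 0.58 m with both brackets (two were present) upright inside it, and the hook bar and key on the mat. The cam is past 0.35 rad at about 0.48, going by how far the keeper moved. The judge returned no verdict.

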